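# Lay a battery cell in the inclined test cradle and close the contact

## Robot

A 6-joint arm with a two-finger parallel gripper is mounted at the origin on the work surface. World frame = base frame: x ahead of the robot, y to its left, z up, the work surface at z = 0. Lengths are in m, angles in rad, forces in N, time in s.
With the tool pointing down it reaches from about 0.225 to 0.875 m from the base axis. Payload 3.4 kg.
Tool frame: the origin (TCP) lies midway between the tips of the shut fingers; the grasp point (between the pads) lies 19 mm behind it; z points along the fingers, y is the direction in which the jaws open and shut (so a half turn about z gives the same grasp; the last joint's range is limited). The gripper opens to 85 mm and grips with 20 to 120 N. Pads are 22 mm wide; open, the fingers measure 114 mm over their backs; the gripper's body (76 mm by 85 mm) begins 54 mm behind the grasp point. The pads swing forward as they close: fully open they stand 13 mm farther back than shut.
Start: joints at [1.204, 0.276, 1.505, -0, 1.361, -0.121], TCP at [0.14, 0.558, 0.231] pointing down, gripper open.
Joint ranges: [-2.89, 2.89], [-0.75, 2.08], [0.22, 2.7], [-1.18, 4.32], [0.11, 2.71], [-2.7, 2.7]. Speed limits (rad/s): [2.57, 2.57, 3.14, 3.14, 3.14, 3.14].

## Interface

Orientations are given as a unit quaternion [x, y, z, w].
In Python, from rig import status, vision, job gives the robot as it stands.
- The arm moves only by the shell command python3 -m pendant 'ROWS'. ROWS is JSON, a list of rows, each an object of numbers: "jaw": the finger opening in cm, from 0 to 8.54; "tx", "ty", "tz": the shift along the world's x, y, z in cm; "wx", "wy", "wz": the turn, a rotation vector about the world's x, y, z in rad. In form: [{"jaw": .., "tx": .., "ty": .., "tz": .., "wx": .., "wy": .., "wz": ..}, ...]. A call has 1 to 20 rows; each row shifts and turns the pose as measured when the row begins; what a row does not reach is not made up. A row lasts 1/12 s, in which the tool goes at most 41.7 mm and 7.16 degrees, less where a joint would pass 70% of its speed; a pose out of reach is approached as far as the arm can. A call is refused whole if a number of a shift passes 4.17 or a number of a turn 0.125, either way. A call with a gripper value outside its range is refused whole. The fingers move at their own pace and stop on an object; the grip force is fixed at half the most. Time passes only in rows, so rows that do not move let the fingers close. It gives the time, the measured TCP pose, the force and the opening at its end, in the units of the state.
- status.get_state(): the state, without advancing time (a new reading comes with each control period).
- vision.capture(name): name is "side" or "top" or "wrist"; returns (picture, depth): 480x640x3 uint8, red, green, blue; 480x640 float32, m along the optical axis (not along the pixel's ray), 0 where there is no reading.
- vision.camera_info(name): a dict with "fx", "fy", "cx", "cy" (pixels), "origin" and "attitude" of the camera in the world. Camera axes: x right, y down, z forward; pixel columns grow to the right and rows downward; lengths in m; the calibration is good to about 2 mm. A picture is of the moment at which its call begins: read the wrist's pose just before it. camera_info takes no time and is no camera call; for the wrist camera it gives the pose at the moment of the call.
- job.finish_job(): hands the job in, once; it reports no verdict.
The state is a dict: "t": time; "joints": joint angles; "joint_vel": joint speeds; "effort": joint torques, N m; "ee_pos": TCP position; "orientation": TCP orientation; "wrist_force": force on the tool from outside, world axes, zero at the start; "wrist_torque": the same for the moment, N m; "finger_gap": finger opening in m.
Only numpy, scipy, OpenCV 4.12 (cv2) and the standard library are available. Lean on these libraries where they do the work, as an engineer would, in place of code of your own. Each camera call takes 0.05 s, during which the arm holds its last target.

## Task

Lay the upright green battery cell on its side in the two white V-rests of the inclined test cradle, its plus button facing the red sliding contact, and lower it all the way into the rests before letting go. Then slide the red contact down the slope until it touches the button and the cell's flat end is hard up against the black stop, and leave it so. Do not disturb the grey cell, the multimeter, the screwdriver or the solder spool.

Things in the scene. Friction and masses are not known exactly. Their poses are not given: they have to be found in the camera images.
- cell: the cell to test: a green cylinder, diameter 32, length 100, about 200 g, with a white band near its plus end and a brass plus button (diameter 14, 4 high) on that end. It starts standing upright on the bench, button up. Origin: centre of its flat minus end (its underside at the start); z runs along its axis to the plus end.
- cell_mid (a point): point on the green cell's axis, halfway along its 100 mm body.
- cell_plus (a point): centre of the outer face of the green cell's brass plus button, 104 mm from its origin along its z.
- cradle: fixed test cradle, inclined 15 degrees. Origin on the seated cell's axis at the face of the black stop, the low end, 72 mm above the bench; x along that axis, up the slope from the stop to the red contact; y level, across; z square to the slope, up. A seated cell has its origin here and its z along this x. The stop is 36 wide and ends 9 mm above the axis.
- rest_low (a point): on the seated axis over the middle of the lower white V-rest (cradle x = 13). Each V-rest is a 90-degree V, 16 mm long along the axis; its sides end at least 1.5 mm below the axis and reach 25 mm to each side.
- rest_high (a point): on the seated axis over the middle of the upper white V-rest (cradle x = 90). Between the rests (x = 21 to 82) the cell is free on both sides; below it, 40 mm under the axis, is the top of a 40 mm wide aluminium bar.
- rest: the fixture's fixed dark foot on the bench, 230 by 90 mm, 8 thick, from 25 mm behind to 205 mm ahead of its origin along its x (level; the cradle's uphill heading). Its origin lies on the bench straight below the cradle's.
- contact (a joint): travel in m of the red sliding contact down the slope towards the stop (along -x of the cradle): 0 fully back, 0.055 the end of its travel. Slides with about 2 N of friction and stays where it is left. At 0 its brass face is at cradle x = 146 mm; with the cell fully home it touches the button at 0.042. It can push the cell along the V-rests to the stop (a few N more).
- contact_face (a point): centre of the brass contact face (diameter 16) of the red sliding contact, on the seated cell's axis; it faces down the slope. The brass is 12 mm long; behind it is a red block 36 long, 34 wide, reaching 9 mm above the axis.
- contact_tab (a point): centre of the top of the red tab on the sliding contact: 18 long (along the slope), 12 wide (across), standing 29 mm above the red block, square to the slope. Moves with the contact; free on both sides, and can be pinched across its width from above.
- grey_cell: bystander: a grey cell of the same size, 32 diameter by 100 plus button, standing upright on the bench; origin at the centre of its underside.
- meter: bystander: orange and black multimeter lying on the bench, 185 (x) by 92 (y) by 47 high; origin at the centre of its underside.
- driver: bystander: screwdriver with a blue handle, lying on the bench along its x, 170 long, 26 high, handle to its -x; origin on the bench under its middle.
- spool: bystander: orange and steel solder spool standing flat, diameter 56, 32 high; origin at the centre of its underside.

How it is judged:
By the outcome, as a careful person would: the job done as asked, in the order asked, and still so for the second after the job is handed in, with the robot touching nothing.
It also fails if it takes over 53 s, if anything falls off the work surface, if the arm or the gripper's body presses on something with over 40 N, if the wrist force passes 120 N, or if a joint passes its speed limit or range.

## Working session

There is one attempt and no reset: what is moved stays moved. The work goes in short steps, Python scripts to look and compute and a shell command to move; the robot and the scene stay as the last step left them, time stands still between calls to the robot, and variables do not carry over. Pictures are saved under pics/ and viewed, and the job is handed in when it is done.

```bash
ls; mkdir -p pics; python3 - <<'E'
from rig import status, vision
import cv2
print(status.get_state())
for n in ["side","top","wrist"]:
    i=vision.camera_info(n); print(n,i)
    p,d=vision.capture(n); cv2.imwrite(f"pics/{n}0.png",p[:,:,::-1])
    import numpy as np; np.save(f"{n}0.npy",d)
E
```

```text
pics
{'t': 0.0, 'joints': array([ 1.20401698e+00,  2.76611035e-01,  1.50612999e+00, -1.45938604e-05,
        1.36070054e+00, -1.21022661e-01]), 'joint_vel': array([-0.0011701 , -0.00112109,  0.00089806,  0.0014428 ,  0.00211291,
       -0.00178841]), 'effort': array([ 1.08308781e-03, -4.16769898e+01, -2.45806789e+01, -1.29786267e-04,
        1.08304448e-02, -9.92970655e-06]), 'ee_pos': array([0.13972472, 0.55722246, 0.23043182]), 'orientation': array([ 1.22567782e-01,  9.92459714e-01, -8.98814559e-04, -2.16322079e-04]), 'wrist_force': array([-0.06294067,  0.28760042,  0.04515136]), 'wrist_torque': array([-0.00560904, -0.03617115, -0.00989374]), 'finger_gap': 0.08539293107193985}
side {'fx': 450.43195269673737, 'fy': 450.43195269673737, 'cx': 318.06895580358577, 'cy': 236.06937002686678, 'origin': array([-0.02917087, -0.64650517,  0.83072173]), 'attitude': array([ 0.85639382, -0.29465839,  0.13374327, -0.40234165])}
top {'fx': 506.46956795573755, 'fy': 506.46956795573755, 'cx': 316.83076866149094, 'cy': 245.91191193179637, 'origin': array([0.4333129 , 0.03752429, 1.19254724]), 'attitude': array([-0.70271356,  0.71064394, -0.02755439,  0.02048428])}
wrist {'fx': 397.8844660829664, 'fy': 397.8844660829664, 'cx': 321.68703486116857, 'cy': 244.59571128681816, 'origin': array([0.071476  , 0.57441713, 0.37420352]), 'attitude': array([0.781276  , 0.60848478, 0.08499684, 0.11013452])}
```

View pics/top0.png

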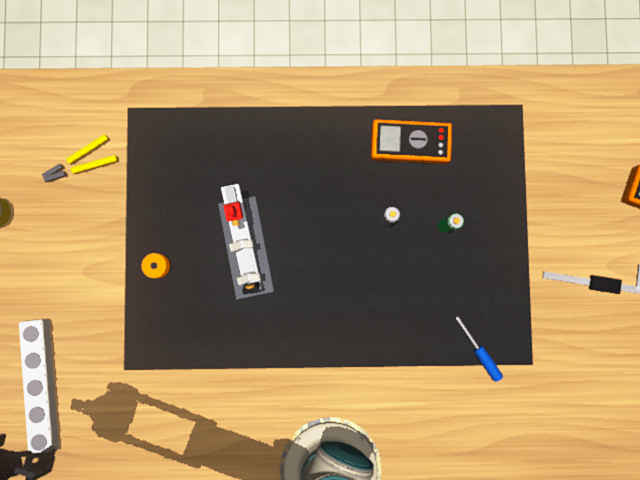

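View pics/side0.png

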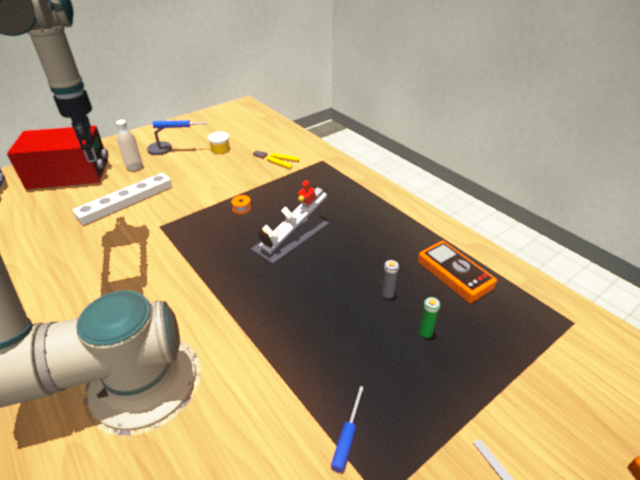

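View pics/wrist0.png

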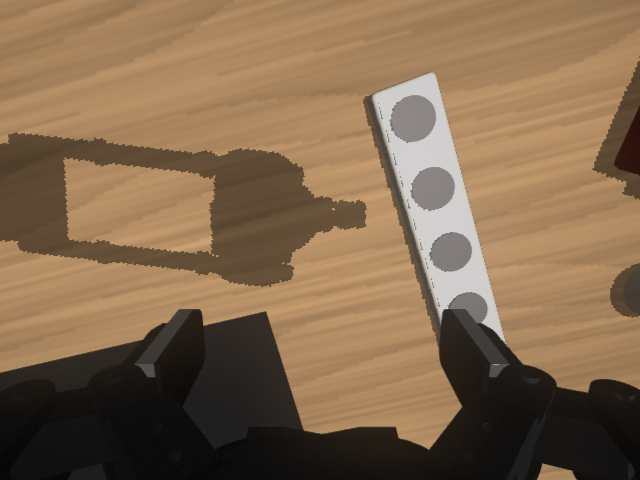

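```bash
cat > h.py <<'E'
import numpy as np, cv2
from scipy.spatial.transform import Rotation as R
from rig import status, vision
def cam(n): return vision.camera_info(n)
def pt(i,u,v,d):
    c=np.array([(u-i['cx'])/i['fx']*d,(v-i['cy'])/i['fy']*d,d])
    return i['origin']+R.from_quat(i['attitude']).apply(c)
def ray_z(i,u,v,z):
    r=R.from_quat(i['attitude']).apply([(u-i['cx'])/i['fx'],(v-i['cy'])/i['fy'],1.]); o=i['origin']
    return o+r*(z-o[2])/r[2]
def proj(i,p):
    c=R.from_quat(i['attitude']).inv().apply(np.array(p)-i['origin'])
    return np.array([i['fx']*c[...,0]/c[...,2]+i['cx'],i['fy']*c[...,1]/c[...,2]+i['cy']]).T
E
python3 - <<'E'
from h import *
a=cv2.imread('pics/top0.png')
b=cv2.resize(a[170:310,205:305],None,fx=5.6,fy=4*1.4,interpolation=cv2.INTER_CUBIC)[:,:];
b=cv2.resize(a[175:305,200:290],None,fx=4.6,fy=4.6,interpolation=cv2.INTER_CUBIC)
c=cv2.resize(a[190:250,375:475],None,fx=3.8,fy=3.8,interpolation=cv2.INTER_CUBIC)
o=np.zeros((598,800,3),np.uint8);o[:b.shape[0],:b.shape[1]]=b;o[:c.shape[0],b.shape[1]:b.shape[1]+c.shape[1]]=c
cv2.imwrite('pics/crop0.png',o); print(b.shape,c.shape)
s=cv2.imread('pics/side0.png')
cv2.imwrite('pics/crop1.png',cv2.resize(s[170:270,230:340],None,fx=6,fy=6,interpolation=cv2.INTER_CUBIC)[:600])
E
```

```text
(598, 414, 3) (228, 380, 3)
```

View pics/crop0.png

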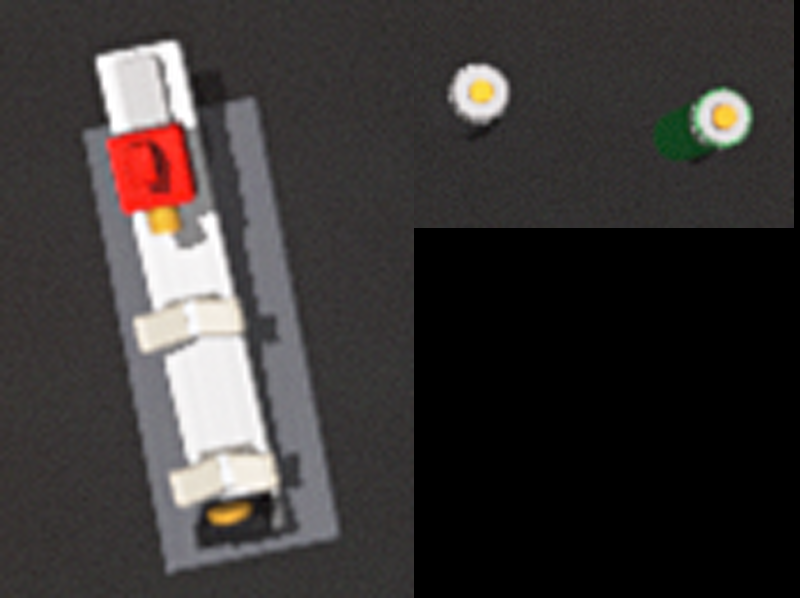

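View pics/crop1.png

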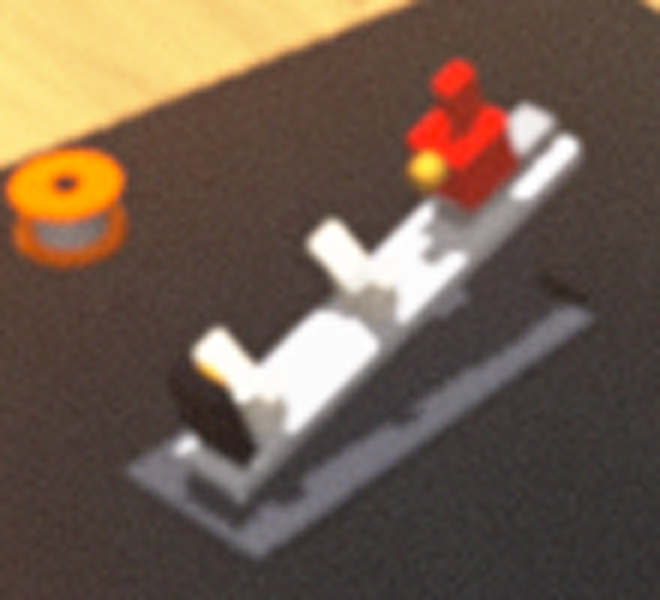

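```bash
python3 - <<'E'
from h import *
i=cam('top');s=cam('side')
C=[ray_z(i,200+u/4.6-.4,175+v/4.6-.4,.008) for u,v in [(168,572),(340,535),(255,97),(83,130)]]
C=np.array(C);print(C)
m=C.mean(0); h=(C[2]+C[3]-C[0]-C[1])/2;h2=(C[0]+C[3]-C[1]-C[2])/2
print('len',np.linalg.norm(h),np.linalg.norm(h2),'heading',np.degrees(np.arctan2(h[1],h[0])),np.degrees(np.arctan2(-h2[0],h2[1])))
S=[ray_z(s,230+u/6-.4,170+v/6-.4,.008) for u,v in [(128,470),(255,557),(595,315)]];print('side',np.array(S))
for u,v in [(724,116),(480,91)]:print(ray_z(i,375+(u-414)/3.8-.4,190+v/3.8-.4,.104))
d=np.load('side0.npy');
# side button
b=cv2.resize(cv2.imread('pics/side0.png')[240:350,370:450],None,fx=5,fy=5,interpolation=cv2.INTER_CUBIC);cv2.imwrite('pics/c2.png',b)
# cells by side depth points
a=cv2.imread('pics/side0.png').astype(int)
g=(a[...,1]>a[...,2]+40)&(a[...,1]>a[...,0]+30)&(d>0);g[:,:380]=0;g[:280]=0
vv,uu=np.nonzero(g);P=np.array([pt(s,u,v,d[v,u]) for u,v in zip(uu,vv)]);print(len(P),P.min(0),P.max(0),np.median(P,0))
E
```

```text
[[0.39236169 0.21421674 0.008     ]
 [0.40996704 0.12727753 0.008     ]
 [0.63412171 0.16951958 0.008     ]
 [0.61795598 0.25747317 0.008     ]]
len 0.22890179179932943 0.0890617464929187 heading 10.76364516218555 10.929070347252235
side [[0.3923445  0.21218949 0.008     ]
 [0.40617635 0.12668561 0.008     ]
 [0.63407108 0.16889591 0.008     ]]
[ 0.56006276 -0.2764924   0.104     ]
[ 0.57584868 -0.1374194   0.104     ]
353 [ 0.54118384 -0.29487334 -0.00116775] [ 0.62551363 -0.2136297   0.10238456] [ 0.54669913 -0.28652174  0.04668839]
```

View pics/c2.png

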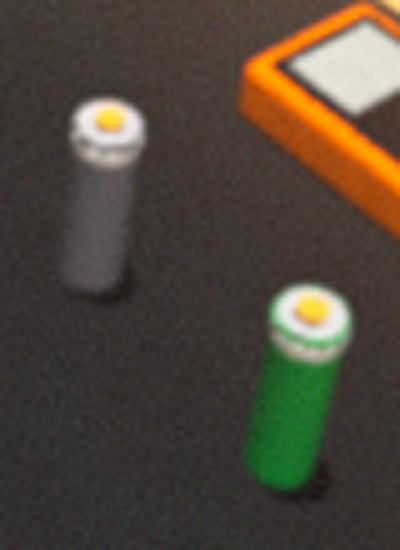

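```bash
python3 -m pendant '[{"tx":3,"ty":-2.5,"tz":1},{"tx":3,"ty":-2.5,"tz":1},{"tx":3,"ty":-2.5,"tz":1},{"tx":3,"ty":-2.5,"tz":1},{"tx":3,"ty":-2.5,"tz":1},{"tx":3,"ty":-2.5,"tz":1},{"tx":3,"ty":-2.5,"tz":1}]'; cat > log.py <<'E'
from h import *
s=status.get_state(); print(s['t'],s['joints'].round(4).tolist(),s['ee_pos'].round(5).tolist(),s['orientation'].round(4).tolist(),s['wrist_force'].round(1),s['finger_gap'])
open('st.txt','a').write(repr((s['joints'].tolist(),s['ee_pos'].tolist(),s['orientation'].tolist()))+'\n')
E
python3 log.py
```

```text
0.15 [1.204, 0.2765, 1.5058, 0.0, 1.3607, -0.121] [0.13979, 0.55738, 0.23065] [0.1226, 0.9925, -0.0007, -0.0002] [-0.8 -0.1  0.6] 0.08558565886542824schema error: expected keys jaw, tx, ty, tz, wx, wy, wz
```

```bash
python3 -m pendant '[{"jaw":8.5,"tx":3,"ty":-2.5,"tz":1,"wx":0,"wy":0,"wz":0},{"jaw":8.5,"tx":3,"ty":-2.5,"tz":1,"wx":0,"wy":0,"wz":0},{"jaw":8.5,"tx":3,"ty":-2.5,"tz":1,"wx":0,"wy":0,"wz":0},{"jaw":8.5,"tx":3,"ty":-2.5,"tz":1,"wx":0,"wy":0,"wz":0},{"jaw":8.5,"tx":3,"ty":-2.5,"tz":1,"wx":0,"wy":0,"wz":0},{"jaw":8.5,"tx":3,"ty":-2.5,"tz":1,"wx":0,"wy":0,"wz":0},{"jaw":8.5,"tx":3,"ty":-2.5,"tz":1,"wx":0,"wy":0,"wz":0}]'; python3 log.py
```

```text
t: 0.73
ee_pos: [0.3478, 0.378, 0.2974]
orientation: [0.115, 0.993, -0.004, -0.004]
wrist_force: [-0.3, 0.5, 0.5]
finger_gap: 0.0851
0.7333 [0.6909, 0.1577, 1.5001, 0.0009, 1.4955, -0.6502] [0.34776, 0.37798, 0.29744] [0.1147, 0.9934, -0.0039, -0.0044] [-0.3  0.5  0.5] 0.0851034662699327
```

```bash
python3 -m pendant '[{"jaw":8.5,"tx":0,"ty":-4,"tz":0,"wx":0.06,"wy":0,"wz":-0.1},{"jaw":8.5,"tx":0,"ty":-4,"tz":0,"wx":0.06,"wy":0,"wz":-0.1},{"jaw":8.5,"tx":0,"ty":-4,"tz":0,"wx":0.06,"wy":0,"wz":-0.1},{"jaw":8.5,"tx":0,"ty":-4,"tz":0,"wx":0.06,"wy":0,"wz":-0.1},{"jaw":8.5,"tx":0,"ty":-4,"tz":0,"wx":0.06,"wy":0,"wz":-0.1},{"jaw":8.5,"tx":0,"ty":-4,"tz":0,"wx":0.06,"wy":0,"wz":-0.1}]'; python3 log.py; cat st.txt
```

```text
t: 1.23
ee_pos: [0.3575, 0.1477, 0.2971]
orientation: [0.392, 0.904, 0.169, -0.019]
wrist_force: [0.5, -0.0, -0.7]
finger_gap: 0.0851
1.2333 [-0.1201, -0.1471, 1.8593, 0.3422, 1.3794, -0.9293] [0.35751, 0.14771, 0.29705] [0.3923, 0.9041, 0.1686, -0.0195] [ 0.5 -0.  -0.7] 0.08509282610873184
([1.2039991829023824, 0.2764632129870386, 1.505789028514234, 4.352630357529359e-06, 1.3606849243371857, -0.12101023557640313], [0.13978801041279218, 0.5573777415236432, 0.23065196781211642], [0.12258477264481363, 0.9924578185408496, -0.0006518451495277647, -0.0001644100321415633])
([0.690854370595374, 0.157708182526883, 1.5001182754648934, 0.0008867204365077538, 1.4955347675119182, -0.65018274787364], [0.34775601215982715, 0.37798141490336945, 0.297437148375386], [0.11466079172557604, 0.9933871768597052, -0.003938488176507532, -0.004394087214898737])
([-0.12009793271565702, -0.1470676334069254, 1.8592744247437052, 0.3421978897227137, 1.3794274128644615, -0.9293225326081688], [0.35750754473622576, 0.14770939396843183, 0.2970514149502391], [0.3922891475547846, 0.9040511159961478, 0.1685841251607735, -0.019498644071750934])
```

```bash
cat > kin.py <<'E'
import numpy as np
from scipy.spatial.transform import Rotation as R
from scipy.optimize import least_squares
def fk(q,p,s4=1,s6=1,off=0):
    d1,a2,a3,d6,a1,e=p
    z=np.array([0,0,1.])
    r=R.from_euler('z',q[0]); x=r.apply([a1,0,d1])
    r=r*R.from_euler('y',q[1]); x=x+r.apply([e,0,a2])
    r=r*R.from_euler('y',q[2]); x=x+r.apply([0,0,a3])
    r=r*R.from_euler('z',s4*q[3])*R.from_euler('y',q[4]); x=x+r.apply([0,0,d6])
    r=r*R.from_euler('z',s6*q[5]+off)
    return x,r
D=[eval(l) for l in open('st.txt')]
def fit(s4,s6,off,full=False):
    def f(p):
        o=[]
        for q,x,qq in D:
            X,r=fk(q,p,s4,s6,off); o+=list(X-x)+list(.3*(R.from_quat(qq).inv()*r).as_rotvec())
            if not full: pass
        return np.array(o+list(.001*np.array(p[4:])))
    return least_squares(f,[.3,.4,.4,.25,0,0])
if __name__=='__main__':
    for s4 in(1,-1):
        for s6 in (1,-1):
            for off in (np.pi/2,-np.pi/2):
                r=fit(s4,s6,off); print(s4,s6,round(off,2),r.cost,r.x.round(4), np.abs(r.fun).max())
E
python3 kin.py
```

```text
1 1 1.57 0.004849555506547517 [ 0.2584  0.6558  0.4545  0.5738 -0.0129 -0.0352] 0.06671557939420344
1 1 -1.57 1.33724614965361 [ 0.2584  0.6558  0.4545  0.5738 -0.0129 -0.0352] 0.9424777960769377
1 -1 1.57 0.23903341693135383 [ 0.2584  0.6558  0.4545  0.5738 -0.0129 -0.0352] 0.5575935195649013
1 -1 -1.57 0.609811141616909 [ 0.2584  0.6558  0.4545  0.5738 -0.0129 -0.0352] 0.869871654731096
-1 1 1.57 0.026002046712697523 [-0.7029  0.4806  0.2714 -0.5726  0.0132  0.1572] 0.16150133337856565
-1 1 -1.57 1.3019003398248634 [-0.7029  0.4806  0.2714 -0.5726  0.0132  0.1572] 0.9424772513745243
-1 -1 1.57 0.23224960616588441 [-0.7029  0.4806  0.2714 -0.5726  0.0132  0.1572] 0.4953436012862983
-1 -1 -1.57 0.6430967379225359 [-0.7029  0.4806  0.2714 -0.5726  0.0132  0.1572] 0.8698721994176333
```

```bash
python3 - <<'E'
from kin import *
np.set_printoptions(precision=3,suppress=True)
r=fit(1,1,np.pi/2)
for q,x,qq in D:
    X,rr=fk(q,r.x,1,1,np.pi/2)
    print((X-x)*1000,(R.from_quat(qq).inv()*rr).as_rotvec())
    A=(R.from_euler('z',q[0])*R.from_euler('y',q[1]+q[2])).inv()*R.from_quat(qq)*R.from_euler('z',-q[5]-np.pi/2)*R.from_euler('y',-q[4])
    print('A',A.as_rotvec(),q[3])
E
```

```text
[ 66.716 -19.857  -0.953] [ 0. -0.  0.]
A [-0. -0.  0.] 4.352630357529359e-06
[ 38.302 -58.141   0.874] [0. 0. 0.]
A [-0.    -0.     0.001] 0.0008867204365077538
[ 2.069 -0.703  0.079] [ 0. -0.  0.]
A [-0.     0.     0.342] 0.3421978897227137
```

```bash
python3 - <<'E'
s=open('kin.py').read()
s=s.replace("d1,a2,a3,d6,a1,e=p","d1,a2,a3,d6,a1,e,b,c=p").replace("r.apply([a1,0,d1])","r.apply([a1,b,d1])").replace("R.from_euler('z',s4*q[3])*R","R.from_euler('z',s4*q[3]); x=x+r.apply([0,c,0]); r=r*R").replace(".25,0,0]",".25,0,0,0,0]")
open('kin.py','w').write(s)
E
python3 kin.py|head -1
```

```text
1 1 1.57 1.471560771115632e-07 [ 0.0858  0.5905  0.1587  0.3136 -0.0145  0.2797  0.3584 -0.289 ] 0.00035838511073832163
```

```bash
python3 -m pendant '[{"jaw":8.5,"tx":0.5,"ty":-3.5,"tz":0,"wx":0,"wy":-0.1,"wz":0},{"jaw":8.5,"tx":0.5,"ty":-3.5,"tz":0,"wx":0,"wy":-0.1,"wz":0},{"jaw":8.5,"tx":0.5,"ty":-3.5,"tz":0,"wx":0,"wy":-0.1,"wz":0}]'; python3 log.py;python3 -m pendant '[{"jaw":8.5,"tx":0.5,"ty":-3.5,"tz":1,"wx":0.1,"wy":0,"wz":0},{"jaw":8.5,"tx":0.5,"ty":-3.5,"tz":1,"wx":0.1,"wy":0,"wz":0},{"jaw":8.5,"tx":0.5,"ty":-3.5,"tz":1,"wx":0.1,"wy":0,"wz":0}]'; python3 log.py;python3 kin.py|head -1
```

```text
t: 1.48
ee_pos: [0.372, 0.0469, 0.297]
orientation: [0.366, 0.897, 0.222, 0.109]
wrist_force: [0.4, -0.3, -0.8]
finger_gap: 0.0849
1.4833 [-0.5585, -0.2635, 1.9968, 0.4982, 1.2929, -1.4652] [0.372, 0.04689, 0.29702] [0.3663, 0.8971, 0.2219, 0.1085] [ 0.4 -0.3 -0.8] 0.08485273091610186
t: 1.73
ee_pos: [0.3792, -0.0438, 0.3249]
orientation: [0.376, 0.859, 0.343, 0.059]
wrist_force: [1.3, 0.5, 0.2]
finger_gap: 0.085
1.7333 [-0.9752, -0.0847, 1.9065, 0.6488, 1.6233, -1.7875] [0.37924, -0.04385, 0.32494] [0.3762, 0.8587, 0.3429, 0.0594] [1.3 0.5 0.2] 0.08502690826574431
1 1 1.57 2.62436203653999e-05 [ 0.0805  0.6314  0.4302  0.3689 -0.0152 -0.0041  0.0655  0.0029] 0.003813259772626143
```

```bash
python3 - <<'E'
s=open('kin.py').read()
s=s.replace("e,b,c=p","e,b,c,g,k=p").replace("[0,c,0]","[k,c,0]").replace("r.apply([0,0,d6])","r.apply([g,0,d6])").replace(".25,0,0,0,0]",".25]+[0]*6")
open('kin.py','w').write(s)
E
python3 - <<'E'
from kin import *
r=fit(1,1,np.pi/2);print(r.cost,r.x.round(4))
print((r.fun[:30].reshape(-1,6)[:,:3]*1000).round(2)); print(np.linalg.svd(r.jac)[1].round(4))
E
```

```text
2.530552723264196e-05 [ 0.0789  0.6318  0.4264  0.3735 -0.0142 -0.004   0.0657  0.003  -0.0018
 -0.0054]
[[ 1.86  2.87 -0.65]
 [-3.47 -3.78  0.8 ]
 [-1.46  0.35  0.19]
 [ 0.5   0.01  0.11]
 [ 2.36 -1.79 -0.45]]
[4.4483 4.3862 3.17   0.6501 0.5659 0.2998 0.2295 0.1734 0.0947 0.0244]
```

```bash
python3 -m pendant '[{"jaw":8.5,"tx":0,"ty":0,"tz":0,"wx":0,"wy":0,"wz":0}]'; python3 log.py; python3 -m pendant '[{"jaw":8.5,"tx":0,"ty":0,"tz":0,"wx":0,"wy":0,"wz":0}]'; python3 log.py;python3 - <<'E'
from kin import *
r=fit(1,1,np.pi/2);print(r.cost,r.x.round(4))
print((r.fun[:-6].reshape(-1,6)[:,:3]*1000).round(2)); 
E
```

```text
t: 1.82
ee_pos: [0.3817, -0.0552, 0.3234]
orientation: [0.383, 0.855, 0.343, 0.061]
wrist_force: [1.0, -0.9, -0.9]
finger_gap: 0.0845
1.8167 [-0.9914, -0.0721, 1.9, 0.6483, 1.6207, -1.7901] [0.38173, -0.05516, 0.32335] [0.3832, 0.8554, 0.343, 0.0611] [ 1.  -0.9 -0.9] 0.08450519768644517
t: 1.9
ee_pos: [0.3817, -0.0586, 0.3226]
orientation: [0.386, 0.854, 0.344, 0.061]
wrist_force: [-1.0, 0.8, -0.3]
finger_gap: 0.0852
1.9 [-0.9985, -0.0679, 1.8991, 0.6481, 1.6218, -1.7902] [0.3817, -0.0586, 0.32263] [0.3864, 0.8537, 0.3438, 0.0606] [-1.   0.8 -0.3] 0.08521388278411361
3.0032655324315066e-05 [ 0.0767  0.6324  0.4212  0.381  -0.0121  0.0022  0.0709 -0.0023  0.0029
 -0.0151]
[[ 2.07  3.27 -0.81]
 [-4.07 -4.35  0.96]
 [-1.72  0.13  0.35]
 [ 0.58 -0.05 -0.03]
 [ 0.79 -0.38 -0.07]
 [ 1.02 -0.75 -0.18]
 [ 1.11 -0.91 -0.22]]
```

```bash
cat > ik.py <<'E'
from kin import *
LO=np.array([-2.89,-.75,.22,-1.18,.11,-2.7]);HI=np.array([2.89,2.08,2.7,4.32,2.71,2.7])
P=fit(1,1,np.pi/2).x
def ik(x,r,q0):
    def f(q):
        X,rr=fk(q,P,1,1,np.pi/2); return np.r_[(X-x)*3,(r.inv()*rr).as_rotvec()]
    b=least_squares(f,np.clip(q0,LO+1e-3,HI-1e-3),bounds=(LO,HI)); return b.x,np.sqrt(2*b.cost)
def pose(z,x):
    z=np.array(z,float);z/=np.linalg.norm(z);x=np.array(x,float);x-=z*(x@z);x/=np.linalg.norm(x)
    return R.from_matrix(np.c_[x,np.cross(z,x),z])
def allik(x,r,n=40,seed=0):
    g=np.random.default_rng(seed);S=[]
    for _ in range(n):
        q,e=ik(x,r,g.uniform(LO,HI))
        if e<2e-3 and not any(np.abs(q-s).max()<.05 for s in S):S.append(q)
    return S
if __name__=='__main__':
    np.set_printoptions(precision=2,suppress=True)
    c=np.array([.56,-.2765,.058])
    for al in (0,15,25):
        for ph in range(-90,130,20):
            p,a=np.radians([ph,al]); z=np.array([np.cos(p)*np.cos(a),np.sin(p)*np.cos(a),-np.sin(a)])
            S=allik(c+.019*z,pose(z,[0,0,1]),15)
            for s in S: print(al,ph,s)
    h=np.radians(10.8); o=np.array([.4252,.1752,.072]); cx=np.array([np.cos(h)*np.cos(.2618),np.sin(h)*np.cos(.2618),np.sin(.2618)]);cz=np.array([-np.cos(h)*np.sin(.2618),-np.sin(h)*np.sin(.2618),np.cos(.2618)])
    for al in (0,15,25):
        a=np.radians(al); z=-cz*np.cos(a)-cx*np.sin(a)
        for s in allik(o+.052*cx+.019*z,pose(z,cx)): print('place',al,s)
E
time python3 ik.py
```

```text
0 -70 [-0.05  0.89  2.36  4.31  1.61 -1.47]
0 -50 [-0.25  0.98  2.63  3.82  1.94 -1.29]
0 -10 [-1.01  1.03  2.7   2.21  1.95 -2.03]
0 10 [-1.17  0.91  2.45  1.79  1.62 -1.78]
0 30 [-1.18  0.89  2.17  1.43  1.58 -1.48]
0 50 [-1.12  0.93  1.87  1.17  1.71 -1.26]
0 70 [-1.03  1.01  1.57  0.97  1.91 -1.12]
0 90 [-0.92  1.11  1.28  0.81  2.14 -1.06]
0 110 [-0.8   1.2   1.02  0.64  2.38 -1.08]
15 -70 [-0.08  0.68  2.34  4.32  1.26 -1.69]
15 -50 [-0.27  0.68  2.58  3.73  1.41 -1.5 ]
15 -10 [-0.99  0.7   2.65  2.35  1.46 -1.72]
15 10 [-1.15  0.67  2.43  1.81  1.3  -1.53]
15 30 [-1.16  0.71  2.16  1.39  1.35 -1.29]
15 50 [-1.11  0.79  1.87  1.09  1.52 -1.13]
15 70 [-1.02  0.89  1.58  0.88  1.74 -1.05]
15 90 [-0.91  0.99  1.31  0.7   1.98 -1.05]
15 110 [-0.79  1.09  1.06  0.52  2.21 -1.12]
25 -50 [-0.3   0.51  2.51  3.75  1.03 -1.65]
25 -30 [-0.63  0.5   2.62  3.03  1.11 -1.57]
25 -10 [-0.94  0.5   2.56  2.35  1.08 -1.51]
25 10 [-1.1   0.54  2.37  1.76  1.08 -1.32]
25 30 [-1.12  0.61  2.13  1.32  1.2  -1.13]
25 50 [-1.08  0.7   1.86  1.02  1.4  -1.03]
25 70 [-1.    0.8   1.6   0.81  1.63 -1.  ]
25 90 [-0.9   0.91  1.34  0.63  1.86 -1.04]
25 110 [-0.79  1.    1.11  0.45  2.08 -1.14]
place 0 [ 0.25  0.15  2.13 -0.03  0.59  1.65]
place 15 [ 0.24  0.27  1.94 -0.    0.94  1.62]
place 25 [0.23 0.36 1.81 0.01 1.14 1.61]
real	0m21.056s
user	0m21.619s
sys	0m0.060s
```

```bash
cat > go.py <<'E'
from ik import *
from rig import status
np.set_printoptions(precision=3,suppress=True)
def plan(x,r,n=None):
    s=status.get_state(); x0=s['ee_pos']; r0=R.from_quat(s['orientation'])
    w=(r*r0.inv()).as_rotvec(); d=np.asarray(x)-x0
    m=max(np.linalg.norm(d)/.0417,np.linalg.norm(w)/.125)
    print('shift cm',d*100,'turn',w,'min rows',m)
    n=n or int(np.ceil(m)) or 1
    print(n,'rows: t',(d*100/n).round(3),'w',(w/n).round(4))
    q=s['joints'];Q=[]
    for k in range(1,11):
        q,e=ik(x0+d*k/10,R.from_rotvec(w*k/10)*r0,q); Q.append(np.r_[q,e])
    print(np.array(Q)[[1,3,5,7,9]].round(2))
def grasp_z(ph,al):
    p,a=np.radians([ph,al]); return np.array([np.cos(p)*np.cos(a),np.sin(p)*np.cos(a),-np.sin(a)])
E
python3 - <<'E'
from h import *
from scipy.optimize import least_squares
i=cam('top');s=cam('side')
for A,B in (((456.2,220.1),(432.2,301.2)),((375+66/3.8-.4,190+91/3.8-.4),(370+110/5-.4,240+119/5-.4))):
  f=lambda p:np.r_[proj(i,p)-A,proj(s,p)-B]
  r=least_squares(f,[.56,-.27,.1]);print(r.x,r.fun)
from go import *
c=np.array([.56,-.2765,.052]);z=grasp_z(65,15)
plan(c+(.021-.13)*z,pose(z,[0,0,1]))
E
```

```text
[ 0.56006598 -0.27684129  0.10213897] [-0.10439382  0.12495561  0.15807351 -0.0289205 ]
[ 0.57622549 -0.13788437  0.10107655] [-0.00217322  0.00276346  0.00376153 -0.00055148]
shift cm [ 13.38  -31.332 -24.242] turn [ 0.991  0.728 -0.568] min rows 10.83893862979615
11 rows: t [ 1.216 -2.848 -2.204] w [ 0.09   0.066 -0.052]
[[-1.04  0.13  1.87  0.66  1.64 -1.69  0.  ]
 [-1.08  0.34  1.8   0.68  1.67 -1.56  0.  ]
 [-1.11  0.54  1.71  0.71  1.72 -1.4   0.  ]
 [-1.14  0.73  1.59  0.77  1.78 -1.21  0.  ]
 [-1.17  0.9   1.45  0.84  1.85 -0.99  0.  ]]
```

```bash
python3 -m pendant '[{"jaw":8.5,"tx":0,"ty":-3.8,"tz":-0.5,"wx":0.09,"wy":0.066,"wz":-0.052},{"jaw":8.5,"tx":0,"ty":-3.8,"tz":-0.5,"wx":0.09,"wy":0.066,"wz":-0.052},{"jaw":8.5,"tx":0,"ty":-3.8,"tz":-0.5,"wx":0.09,"wy":0.066,"wz":-0.052},{"jaw":8.5,"tx":0,"ty":-3.8,"tz":-0.5,"wx":0.09,"wy":0.066,"wz":-0.052},{"jaw":8.5,"tx":0,"ty":-3.8,"tz":-0.5,"wx":0.09,"wy":0.066,"wz":-0.052},{"jaw":8.5,"tx":0,"ty":-3.8,"tz":-0.5,"wx":0.09,"wy":0.066,"wz":-0.052},{"jaw":8.5,"tx":0,"ty":-3.8,"tz":-0.5,"wx":0.09,"wy":0.066,"wz":-0.052},{"jaw":8.5,"tx":0,"ty":-3.8,"tz":-0.5,"wx":0.09,"wy":0.066,"wz":-0.052},{"jaw":8.5,"tx":0,"ty":-3.8,"tz":-0.5,"wx":0.09,"wy":0.066,"wz":-0.052},{"jaw":8.5,"tx":0,"ty":0,"tz":0,"wx":0,"wy":0,"wz":0},{"jaw":8.5,"tx":0,"ty":0,"tz":0,"wx":0,"wy":0,"wz":0}]'; python3 log.py
python3 - <<'E'
from go import *
print(P.round(4))
c=np.array([.56,-.2768,.052]);z=grasp_z(65,15)
plan(c+(.021-.13)*z,pose(z,[0,0,1]))
E
```

```text
t: 2.82
ee_pos: [0.3847, -0.4066, 0.2685]
orientation: [0.64, 0.517, 0.498, -0.274]
wrist_force: [-0.2, 0.6, -0.4]
finger_gap: 0.0848
2.8167 [-1.3212, 0.6909, 1.2925, 0.7266, 2.148, -1.0387] [0.38468, -0.40661, 0.26853] [0.6402, 0.5174, 0.4976, -0.2737] [-0.2  0.6 -0.4] 0.08476714360224248
[ 0.078  0.63   0.411  0.383 -0.008  0.005  0.073 -0.004 -0.001 -0.018]
shift cm [ 13.082   3.438 -18.832] turn [ 0.16   0.114 -0.102] min rows 5.560329329805659
6 rows: t [ 2.18   0.573 -3.139] w [ 0.027  0.019 -0.017]
[[-1.29  0.72  1.34  0.74  2.08 -1.03  0.  ]
 [-1.26  0.76  1.38  0.76  2.02 -1.02  0.  ]
 [-1.23  0.81  1.41  0.78  1.96 -1.01  0.  ]
 [-1.2   0.86  1.43  0.81  1.9  -1.    0.  ]
 [-1.17  0.91  1.44  0.84  1.86 -0.99  0.  ]]
```

```bash
python3 -m pendant '[{"jaw":8.5,"tx":2.2,"ty":0.5,"tz":-3.1,"wx":0.03,"wy":0.021,"wz":-0.02},{"jaw":8.5,"tx":2.2,"ty":0.5,"tz":-3.1,"wx":0.03,"wy":0.021,"wz":-0.02},{"jaw":8.5,"tx":2.2,"ty":0.5,"tz":-3.1,"wx":0.03,"wy":0.021,"wz":-0.02},{"jaw":8.5,"tx":2.2,"ty":0.5,"tz":-3.1,"wx":0.03,"wy":0.021,"wz":-0.02},{"jaw":8.5,"tx":2.2,"ty":0.5,"tz":-3.1,"wx":0.03,"wy":0.021,"wz":-0.02},{"jaw":8.5,"tx":0,"ty":0,"tz":0,"wx":0,"wy":0,"wz":0},{"jaw":8.5,"tx":0,"ty":0,"tz":0,"wx":0,"wy":0,"wz":0}]'; python3 log.py
python3 - <<'E'
from go import *
from h import *
i=cam('wrist');print(i); p,d=vision.capture('wrist');cv2.imwrite('pics/w1.png',p[:,:,::-1])
p,_=vision.capture('side');cv2.imwrite('pics/s1.png',p[:,:,::-1])
print(proj(i,np.array([[.56,-.2768,.104],[.56,-.2768,0.]])))
c=np.array([.56,-.2768,.052]);z=grasp_z(65,15)
plan(c+(.021-.10)*z,pose(z,[0,0,1]))
E
```

```text
t: 3.4
ee_pos: [0.5033, -0.37, 0.1127]
orientation: [0.67, 0.437, 0.507, -0.321]
wrist_force: [0.0, -0.2, 0.6]
finger_gap: 0.085
3.4 [-1.1807, 0.8922, 1.3796, 0.8332, 1.8987, -0.9548] [0.50332, -0.37003, 0.11266] [0.6695, 0.4372, 0.5072, -0.3214] [ 0.  -0.2  0.6] 0.08503962197041919
{'fx': 397.8844660829664, 'fy': 397.8844660829664, 'cx': 321.68703486116857, 'cy': 244.59571128681816, 'origin': array([ 0.453, -0.477,  0.221]), 'attitude': array([ 0.856, -0.182,  0.108, -0.472])}
[[342.53  210.978]
 [336.993 330.41 ]]
shift cm [ 2.496  2.492 -4.089] turn [ 0.026  0.003 -0.011] min rows 1.2948810685798395
2 rows: t [ 1.248  1.246 -2.045] w [ 0.013  0.002 -0.006]
[[-1.18  0.89  1.41  0.83  1.88 -0.97  0.  ]
 [-1.17  0.9   1.42  0.84  1.86 -0.98  0.  ]
 [-1.16  0.91  1.43  0.84  1.85 -0.99  0.  ]
 [-1.15  0.91  1.44  0.85  1.84 -0.99  0.  ]
 [-1.15  0.92  1.45  0.86  1.82 -1.    0.  ]]
```

View pics/w1.png

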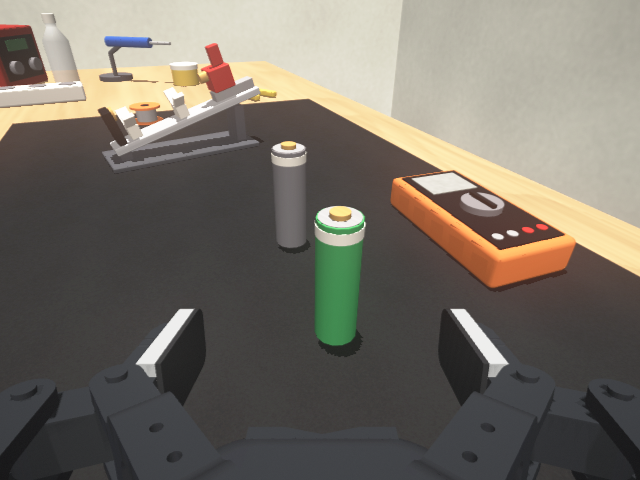

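View pics/s1.png

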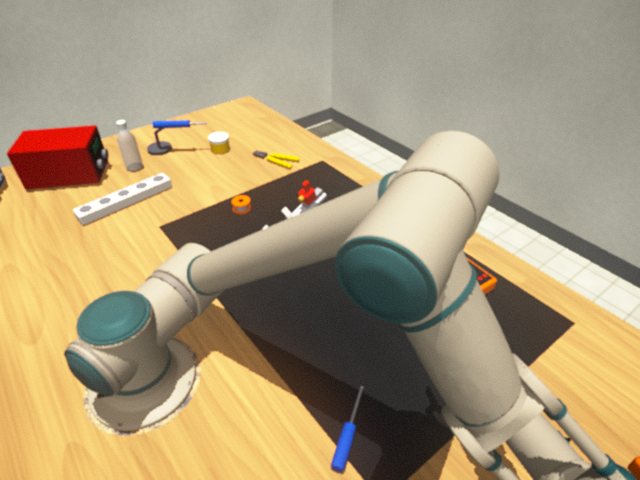

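```bash
python3 -m pendant '[{"jaw":8.5,"tx":1.2,"ty":1.2,"tz":-2,"wx":0.014,"wy":0.002,"wz":-0.006},{"jaw":8.5,"tx":1.2,"ty":1.2,"tz":-2,"wx":0.014,"wy":0.002,"wz":-0.006},{"jaw":8.5,"tx":0,"ty":0,"tz":0,"wx":0,"wy":0,"wz":0}]'; python3 log.py
python3 - <<'E'
from go import *
c=np.array([.5595,-.2768,.053]);z=grasp_z(65,15)
plan(c+(.021)*z,pose(z,[0,0,1]))
E
```

```text
t: 3.75
ee_pos: [0.5267, -0.349, 0.0805]
orientation: [0.669, 0.43, 0.513, -0.321]
wrist_force: [-0.7, 0.2, -0.6]
finger_gap: 0.0849
3.75 [-1.147, 0.9264, 1.4174, 0.8627, 1.8353, -0.9839] [0.52673, -0.34898, 0.08051] [0.6695, 0.4304, 0.5134, -0.321] [-0.7  0.2 -0.6] 0.08494636168197979
shift cm [ 4.135  9.056 -3.295] turn [0.013 0.007 0.001] min rows 2.514763993720786
3 rows: t [ 1.378  3.019 -1.098] w [0.004 0.003 0.   ]
[[-1.13  0.91  1.47  0.87  1.8  -1.01  0.  ]
 [-1.11  0.91  1.51  0.88  1.77 -1.02  0.  ]
 [-1.09  0.91  1.54  0.89  1.74 -1.04  0.  ]
 [-1.07  0.91  1.58  0.9   1.71 -1.05  0.  ]
 [-1.05  0.91  1.61  0.92  1.69 -1.07  0.  ]]
```

```bash
python3 -m pendant '[{"jaw":8.5,"tx":0.85,"ty":1.8,"tz":-0.65,"wx":0.003,"wy":0.002,"wz":0},{"jaw":8.5,"tx":0.85,"ty":1.8,"tz":-0.65,"wx":0.003,"wy":0.002,"wz":0},{"jaw":8.5,"tx":0.85,"ty":1.8,"tz":-0.65,"wx":0.003,"wy":0.002,"wz":0},{"jaw":8.5,"tx":0.85,"ty":1.8,"tz":-0.65,"wx":0.003,"wy":0.002,"wz":0},{"jaw":8.5,"tx":0.4,"ty":0.9,"tz":-0.3,"wx":0,"wy":0,"wz":0},{"jaw":8.5,"tx":0,"ty":0,"tz":0,"wx":0,"wy":0,"wz":0},{"jaw":8.5,"tx":0,"ty":0,"tz":0,"wx":0,"wy":0,"wz":0}]'; python3 log.py
python3 - <<'E'
from go import *
from h import *
p,d=vision.capture('wrist');cv2.imwrite('pics/w2.png',p[:,:,::-1])
c=np.array([.5595,-.2768,.053]);z=grasp_z(65,15)
plan(c+(.021)*z,pose(z,[0,0,1]))
E
```

```text
t: 4.33
ee_pos: [0.5635, -0.2749, 0.0684]
orientation: [0.669, 0.435, 0.515, -0.314]
wrist_force: [-0.2, 0.3, 1.2]
finger_gap: 0.0851
4.3333 [-1.0587, 0.8979, 1.5451, 0.921, 1.7173, -1.0382] [0.56348, -0.27487, 0.0684] [0.6691, 0.4347, 0.5148, -0.3137] [-0.2  0.3  1.2] 0.08506221971770624
shift cm [ 0.452  1.683 -2.104] turn [0.026 0.019 0.004] min rows 0.6551819804566517
1 rows: t [ 0.452  1.683 -2.104] w [0.026 0.019 0.004]
[[-1.06  0.89  1.57  0.92  1.71 -1.05  0.  ]
 [-1.06  0.9   1.58  0.92  1.7  -1.05  0.  ]
 [-1.06  0.9   1.58  0.92  1.7  -1.06  0.  ]
 [-1.05  0.91  1.59  0.92  1.7  -1.06  0.  ]
 [-1.05  0.92  1.59  0.92  1.69 -1.06  0.  ]]
```

View pics/w2.png

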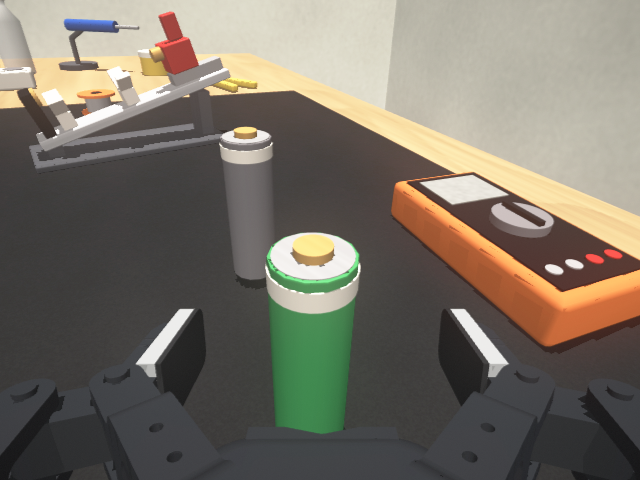

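```bash
python3 -m pendant '[{"jaw":8.5,"tx":0.25,"ty":0.9,"tz":-1.1,"wx":0.014,"wy":0.01,"wz":0},{"jaw":8.5,"tx":0.25,"ty":0.9,"tz":-1.1,"wx":0.014,"wy":0.01,"wz":0},{"jaw":8.5,"tx":0,"ty":0,"tz":0,"wx":0,"wy":0,"wz":0},{"jaw":8.5,"tx":0,"ty":0,"tz":0,"wx":0,"wy":0,"wz":0}]'; python3 log.py
python3 - <<'E'
from go import *
c=np.array([.5595,-.2768,.053]);z=grasp_z(65,15)
plan(c+(.021)*z,pose(z,[0,0,1]))
E
```

```text
t: 4.72
ee_pos: [0.5685, -0.2601, 0.0458]
orientation: [0.671, 0.424, 0.515, -0.325]
wrist_force: [0.4, -0.7, 0.8]
finger_gap: 0.0852
4.7167 [-1.043, 0.93, 1.5671, 0.933, 1.6911, -1.0478] [0.56846, -0.26006, 0.04583] [0.6707, 0.4239, 0.5146, -0.325] [ 0.4 -0.7  0.8] 0.0851543381661109
shift cm [-0.039  0.165  0.173] turn [0.001 0.    0.007] min rows 0.0594877623130658
1 rows: t [-0.039  0.165  0.173] w [0.001 0.    0.007]
[[-1.05  0.92  1.59  0.93  1.69 -1.06  0.  ]
 [-1.05  0.92  1.59  0.92  1.69 -1.06  0.  ]
 [-1.05  0.92  1.58  0.92  1.69 -1.06  0.  ]
 [-1.05  0.92  1.58  0.92  1.69 -1.06  0.  ]
 [-1.05  0.92  1.58  0.92  1.69 -1.06  0.  ]]
```

```bash
python3 -m pendant '[{"jaw":8.5,"tx":0,"ty":0.15,"tz":0.15,"wx":0,"wy":0,"wz":0.005},{"jaw":2,"tx":0,"ty":0,"tz":0,"wx":0,"wy":0,"wz":0},{"jaw":2,"tx":0,"ty":0,"tz":0,"wx":0,"wy":0,"wz":0},{"jaw":2,"tx":0,"ty":0,"tz":0,"wx":0,"wy":0,"wz":0},{"jaw":2,"tx":0,"ty":0,"tz":0,"wx":0,"wy":0,"wz":0},{"jaw":2,"tx":0,"ty":0,"tz":0,"wx":0,"wy":0,"wz":0},{"jaw":2,"tx":0,"ty":0,"tz":0,"wx":0,"wy":0,"wz":0},{"jaw":2,"tx":0,"ty":0,"tz":0,"wx":0,"wy":0,"wz":0}]'; python3 log.py
python3 - <<'E'
from h import *
p,d=vision.capture('wrist');cv2.imwrite('pics/w3.png',p[:,:,::-1])
E
```

```text
t: 5.38
ee_pos: [0.568, -0.2589, 0.0464]
orientation: [0.67, 0.425, 0.514, -0.327]
wrist_force: [-0.6, 0.9, -1.4]
finger_gap: 0.0302
5.3833 [-1.0411, 0.9302, 1.5653, 0.9302, 1.6948, -1.0463] [0.56805, -0.2589, 0.04641] [0.6696, 0.4252, 0.5137, -0.3271] [-0.6  0.9 -1.4] 0.030175340460243383
```

View pics/w3.png

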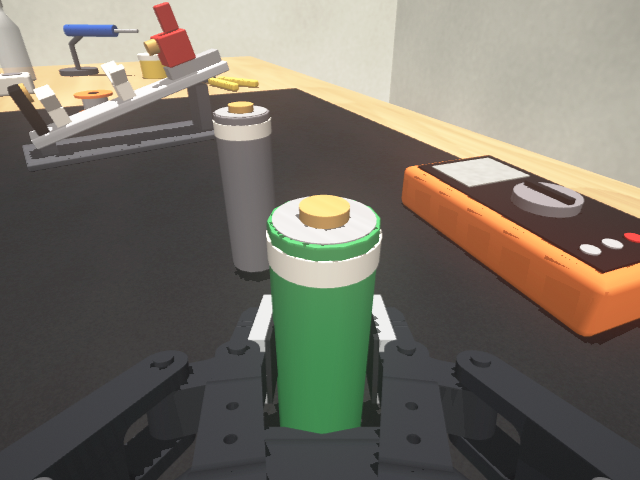

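```bash
python3 - <<'E'
from h import *
np.set_printoptions(precision=4,suppress=True)
s=status.get_state();i=cam('wrist');r=R.from_quat(s['orientation']);x=s['ee_pos']
b=ray_z(i,325,210,.104);print('button',b)
up=r.inv().apply([0,0,1]);print('up in tool',up)
for c in (b,np.array([.56,-.2768,.104])):
    print('plus in tool',r.inv().apply(c-x), 'orig',r.inv().apply(c-[0,0,.104]-x))
E
python3 -m pendant '[{"jaw":2,"tx":0,"ty":0,"tz":0.7,"wx":0,"wy":0,"wz":0},{"jaw":2,"tx":0,"ty":0,"tz":1.5,"wx":0,"wy":0,"wz":0},{"jaw":2,"tx":0,"ty":0,"tz":2.5,"wx":0,"wy":0,"wz":0},{"jaw":2,"tx":0,"ty":0,"tz":3,"wx":0,"wy":0,"wz":0},{"jaw":2,"tx":0,"ty":0,"tz":3,"wx":0,"wy":0,"wz":0},{"jaw":2,"tx":0,"ty":0,"tz":3,"wx":0,"wy":0,"wz":0},{"jaw":2,"tx":0,"ty":0,"tz":3,"wx":0,"wy":0,"wz":0},{"jaw":2,"tx":0,"ty":0,"tz":2,"wx":0,"wy":0,"wz":0},{"jaw":2,"tx":0,"ty":0,"tz":0,"wx":0,"wy":0,"wz":0},{"jaw":2,"tx":0,"ty":0,"tz":0,"wx":0,"wy":0,"wz":0}]';python3 log.py
python3 - <<'E'
from h import *
p,d=vision.capture('wrist');cv2.imwrite('pics/w4.png',p[:,:,::-1])
E
```

```text
button [ 0.5594 -0.2789  0.104 ]
up in tool [ 0.9661 -0.0012 -0.2583]
plus in tool [ 0.05    0.0006 -0.036 ] orig [-0.0505  0.0007 -0.0091]
plus in tool [ 0.0505  0.0002 -0.0339] orig [-0.0499  0.0004 -0.007 ]
t: 6.27
ee_pos: [0.5653, -0.2565, 0.2468]
orientation: [0.671, 0.427, 0.511, -0.326]
wrist_force: [0.1, -0.1, -2.6]
finger_gap: 0.0304
6.2667 [-1.0413, 0.6722, 1.4936, 0.984, 1.8817, -0.7724] [0.56535, -0.25652, 0.24682] [0.671, 0.427, 0.5109, -0.3262] [ 0.1 -0.1 -2.6] 0.030401645590578334
```

View pics/w4.png

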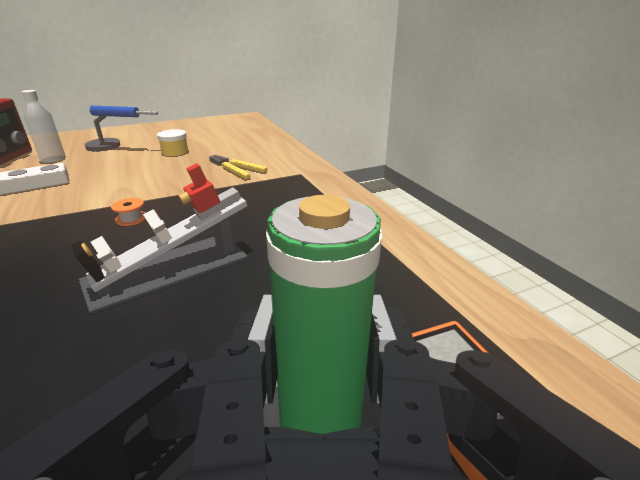

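```bash
cat > cr.py <<'E'
from go import *
a=np.radians(15)
def cradle(h=np.radians(10.8),o=(.4252,.1752,.072)):
    cx=np.array([np.cos(h)*np.cos(a),np.sin(h)*np.cos(a),np.sin(a)]);cy=np.array([-np.sin(h),np.cos(h),0]);cz=np.cross(cx,cy)
    return np.array(o),np.c_[cx,cy,cz]
TO=np.array([-.0500,.0003,-.008]);AX=np.array([.9661,0,-.2583])
def target(dx,dy,dz,C=None):
    o,M=C or cradle()
    zc=np.cross(AX,[0,1,0])  # tool-frame: cell axis, y, 'cradle -?'
    # tool y -> -cy (tool z down, x forward)
    T=np.c_[AX,[0,-1,0],np.cross(AX,[0,-1,0])]
    r=R.from_matrix(M@T.T)
    x=o+M@np.array([dx,dy,dz])-r.apply(TO)
    return x,r
E
python3 - <<'E'
from cr import *
x,r=target(.005,0,.1); print(x,r.as_matrix())
plan(x,r)
E
```

```text
[0.454 0.181 0.162] [[ 0.982  0.187  0.001]
 [ 0.187 -0.982  0.   ]
 [ 0.001  0.    -1.   ]]
shift cm [-11.188  43.74   -8.519] turn [-0.828  1.062 -0.804] min rows 12.546654110675686
13 rows: t [-0.861  3.365 -0.655] w [-0.064  0.082 -0.062]
[[-0.99  0.43  1.77  0.91  1.58 -0.63  0.  ]
 [-0.84  0.21  1.94  0.82  1.3  -0.33  0.  ]
 [-0.54  0.05  2.    0.61  1.06  0.22  0.  ]
 [-0.1   0.05  1.95  0.24  0.98  1.    0.  ]
 [ 0.25  0.19  1.81 -0.    1.14  1.63  0.  ]]
```

```bash
python3 -m pendant '[{"jaw":2,"tx":-0.9,"ty":3.1,"tz":0.2,"wx":-0.06,"wy":0.077,"wz":-0.058},{"jaw":2,"tx":-0.9,"ty":3.1,"tz":0.2,"wx":-0.06,"wy":0.077,"wz":-0.058},{"jaw":2,"tx":-0.9,"ty":3.1,"tz":0.2,"wx":-0.06,"wy":0.077,"wz":-0.058},{"jaw":2,"tx":-0.9,"ty":3.1,"tz":0.2,"wx":-0.06,"wy":0.077,"wz":-0.058},{"jaw":2,"tx":-0.9,"ty":3.1,"tz":0.2,"wx":-0.06,"wy":0.077,"wz":-0.058},{"jaw":2,"tx":-0.9,"ty":3.1,"tz":0.2,"wx":-0.06,"wy":0.077,"wz":-0.058},{"jaw":2,"tx":-0.9,"ty":3.1,"tz":0.2,"wx":-0.06,"wy":0.077,"wz":-0.058},{"jaw":2,"tx":-0.9,"ty":3.1,"tz":0.2,"wx":-0.06,"wy":0.077,"wz":-0.058},{"jaw":2,"tx":-0.9,"ty":3.1,"tz":0.2,"wx":-0.06,"wy":0.077,"wz":-0.058},{"jaw":2,"tx":-0.9,"ty":3.1,"tz":0.2,"wx":-0.06,"wy":0.077,"wz":-0.058}]';python3 log.py
python3 - <<'E'
from cr import *
x,r=target(.005,0,.13)
plan(x,r)
E
```

```text
t: 7.15
ee_pos: [0.4726, 0.0268, 0.23]
orientation: [0.958, 0.193, 0.169, -0.129]
wrist_force: [0.1, 0.5, -2.7]
finger_gap: 0.0305
7.15 [-0.4113, 0.0058, 1.9251, 0.4557, 1.1167, 0.5787] [0.47261, 0.02685, 0.22997] [0.9579, 0.1929, 0.1688, -0.1289] [ 0.1  0.5 -2.7] 0.030538221129427532
shift cm [-2.666 15.262 -3.908] turn [-0.291  0.314 -0.206] min rows 3.831675897543615
4 rows: t [-0.666  3.815 -0.977] w [-0.073  0.079 -0.051]
[[-0.27  0.    1.91  0.34  1.09  0.81  0.  ]
 [-0.12  0.02  1.89  0.23  1.08  1.05  0.  ]
 [ 0.02  0.06  1.86  0.13  1.1   1.27  0.  ]
 [ 0.14  0.11  1.82  0.06  1.15  1.46  0.  ]
 [ 0.25  0.16  1.77 -0.    1.21  1.63  0.  ]]
```

```bash
python3 -m pendant '[{"jaw":2,"tx":-0.5,"ty":3,"tz":-0.5,"wx":-0.058,"wy":0.063,"wz":-0.041},{"jaw":2,"tx":-0.5,"ty":3,"tz":-0.5,"wx":-0.058,"wy":0.063,"wz":-0.041},{"jaw":2,"tx":-0.5,"ty":3,"tz":-0.5,"wx":-0.058,"wy":0.063,"wz":-0.041},{"jaw":2,"tx":-0.5,"ty":3,"tz":-0.5,"wx":-0.058,"wy":0.063,"wz":-0.041},{"jaw":2,"tx":-0.3,"ty":2,"tz":-0.5,"wx":-0.04,"wy":0.045,"wz":-0.03},{"jaw":2,"tx":0,"ty":0,"tz":0,"wx":0,"wy":0,"wz":0},{"jaw":2,"tx":0,"ty":0,"tz":0,"wx":0,"wy":0,"wz":0}]';python3 log.py
python3 - <<'E'
from cr import *
from h import *
for n in('wrist','side','top'):
    p,d=vision.capture(n);cv2.imwrite(f'pics/{n}5.png',p[:,:,::-1])
x,r=target(.005,0,.13)
plan(x,r)
E
```

```text
t: 7.73
ee_pos: [0.4417, 0.1546, 0.1992]
orientation: [0.992, 0.118, 0.018, -0.03]
wrist_force: [-0.2, 0.3, -2.3]
finger_gap: 0.0305
7.7333 [0.1404, 0.1116, 1.8056, 0.0645, 1.1887, 1.4513] [0.44167, 0.15455, 0.19921] [0.9924, 0.1181, 0.0175, -0.0303] [-0.2  0.3 -2.3] 0.03053250489870623
shift cm [ 0.355  2.72  -0.911] turn [-0.064  0.031 -0.043] min rows 0.6931089709621323
1 rows: t [ 0.355  2.72  -0.911] w [-0.064  0.031 -0.043]
[[ 0.16  0.12  1.8   0.05  1.19  1.49  0.  ]
 [ 0.19  0.13  1.79  0.04  1.19  1.53  0.  ]
 [ 0.21  0.14  1.79  0.02  1.2   1.56  0.  ]
 [ 0.23  0.15  1.78  0.01  1.2   1.6   0.  ]
 [ 0.25  0.16  1.77 -0.    1.21  1.63  0.  ]]
```

View pics/wrist5.png

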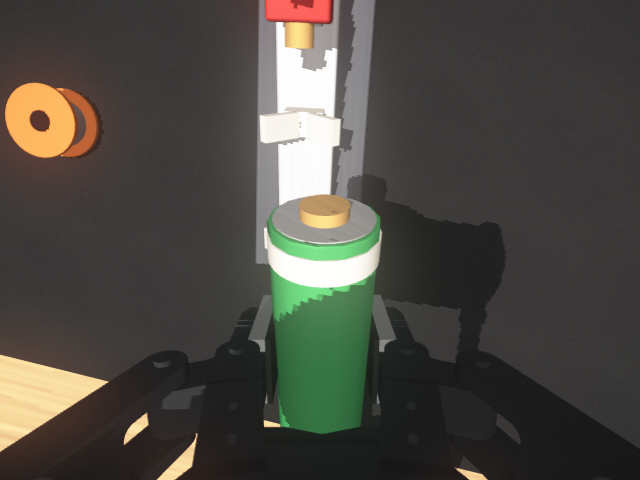

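View pics/side5.png

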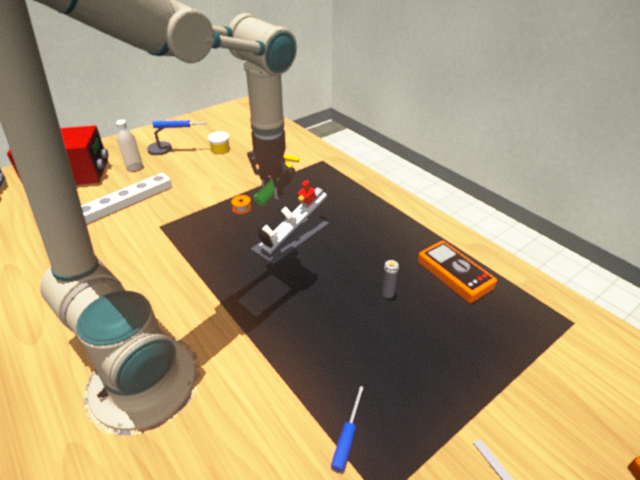

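```bash
python3 -m pendant '[{"jaw":2,"tx":0.18,"ty":1.35,"tz":-0.3,"wx":-0.034,"wy":0.016,"wz":-0.022},{"jaw":2,"tx":0.18,"ty":1.35,"tz":-0.3,"wx":-0.034,"wy":0.016,"wz":-0.022},{"jaw":2,"tx":0,"ty":0,"tz":0,"wx":0,"wy":0,"wz":0},{"jaw":2,"tx":0,"ty":0,"tz":0,"wx":0,"wy":0,"wz":0}]';python3 log.py
python3 - <<'E'
from cr import *
from h import *
i=cam('wrist');p,d=vision.capture('wrist');cv2.imwrite(f'pics/w6.png',p[:,:,::-1])
o,M=cradle()
K={'face':(.146,0,0),'blkFL':(.158,.017,.009),'blkFR':(.158,-.017,.009),'hiL':(.082,.025,-.0015),'hiR':(.082,-.025,-.0015),'hiLf':(.098,.025,-.0015),'hiRf':(.098,-.025,-.0015)}
for k,v in K.items(): print(k,proj(i,o+M@np.array(v)).round(1))
b=cv2.resize(p[0:260,240:400,::-1],None,fx=3,fy=3,interpolation=cv2.INTER_CUBIC)[:,:];b=b[:600];cv2.imwrite('pics/c6.png',b)
x,r=target(.005,0,.13)
plan(x,r)
E
```

```text
t: 8.22
ee_pos: [0.446, 0.1728, 0.1933]
orientation: [0.996, 0.087, -0.002, 0.004]
wrist_force: [0.8, -0.3, -1.8]
finger_gap: 0.0307
8.2167 [0.2293, 0.1597, 1.76, -0.0074, 1.2262, 1.6282] [0.44602, 0.17279, 0.19327] [0.9962, 0.0871, -0.0017, 0.0038] [ 0.8 -0.3 -1.8] 0.030689743457545687
face [304.9  25.2]
blkFL [267.9  -2.1]
blkFR [339.2  -3.2]
hiL [267.  147.9]
hiR [350.5 146.5]
hiLf [264.6 120.7]
hiRf [351.2 119.2]
shift cm [-0.018  0.676 -0.241] turn [ 0.007 -0.003  0.015] min rows 0.1721792182953648
1 rows: t [-0.018  0.676 -0.241] w [ 0.007 -0.003  0.015]
[[ 0.24  0.16  1.76 -0.01  1.22  1.63  0.  ]
 [ 0.24  0.16  1.76 -0.    1.22  1.63  0.  ]
 [ 0.24  0.16  1.76 -0.    1.21  1.63  0.  ]
 [ 0.24  0.16  1.77 -0.    1.21  1.63  0.  ]
 [ 0.24  0.16  1.77 -0.    1.21  1.63  0.  ]]
```

View pics/c6.png

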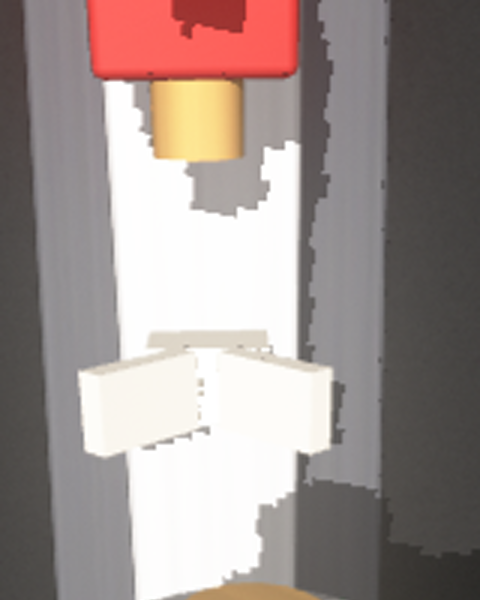

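```bash
python3 - <<'E'
from cr import *
from h import *
i=cam('wrist');p,d=vision.capture('wrist')
o,M=cradle()
for v in [(.146,0,.008),(.146,0,-.008),(.158,0,.009),(.158,0,-.02),(.146,.008,0),(.146,-.008,0)]: print(v,proj(i,o+M@np.array(v)).round(1))
def loc(u,v): return M.T@(pt(i,u,v,d[v,u])-o)
for u,v in [(306,48),(306,35),(306,29),(306,20),(306,8),(280,12),(330,12),(285,134),(330,133),(272,140),(345,140),(270,127),(347,126),(268,145),(300,80),(296,170)]: print(u,v,loc(u,v)*1000)
# left boundary scan of rests
E
```

```text
(0.146, 0, 0.008) [304.2  26.3]
(0.146, 0, -0.008) [305.   24.8]
(0.158, 0, 0.009) [303.2  -2.3]
(0.158, 0, -0.02) [304.8  -1.6]
(0.146, 0.008, 0) [289.   25.8]
(0.146, -0.008, 0) [320.2  25.3]
306 48 [136.465  -0.606   9.758]
306 35 [142.299  -0.823  10.379]
306 29 [144.871  -0.892   9.543]
306 20 [148.808  -1.086  12.033]
306 8 [153.776  -1.237  11.147]
280 12 [152.295  11.349  10.388]
330 12 [151.959 -12.707  11.026]
285 134 [88.292 14.195 -8.522]
330 133 [ 88.688 -13.024  -7.59 ]
272 140 [87.049 21.412 -0.737]
345 140 [ 85.674 -21.83   -2.858]
270 127 [94.33  22.13  -2.029]
347 126 [ 93.857 -22.889  -3.131]
268 145 [82.924 24.523 -4.587]
300 80 [114.114   5.102 -38.598]
296 170 [ 54.375  10.457 -37.819]
```

```bash
python3 - <<'E'
from cr import *
from h import *
s=status.get_state();i=cam('wrist');p,d=vision.capture('wrist')
o,M=cradle();r=R.from_quat(s['orientation'])
T=np.c_[AX,[0,-1,0],np.cross(AX,[0,-1,0])]
def cl(P): return T.T@(r.inv().apply(P-s['ee_pos'])-TO)
for u,v in [(325,210),(325,204),(300,215),(350,215),(323,262),(323,300),(323,340),(323,380),(323,410)]: print(u,v,d[v,u],cl(pt(i,u,v,d[v,u]))*1000)
print(s['ee_pos'], 'cell orig in cradle', M.T@(s['ee_pos']+r.apply(TO)-o)*1000, 'axis', M.T@r.apply(AX))
b=cv2.resize(p[180:440,240:400,::-1],None,fx=2.3,fy=2.3,interpolation=cv2.INTER_CUBIC);cv2.imwrite('pics/c7.png',b)
E
```

```text
325 210 0.10640967 [103.505  -0.487   4.227]
325 204 0.108684614 [103.912  -0.507   1.332]
300 215 0.10754946 [101.857   6.264   3.892]
350 215 0.112956226 [99.399 -7.633 -0.951]
323 262 0.09968071 [95.286  0.087 16.995]
323 300 0.105802365 [83.241  0.087 17.073]
323 340 0.11387556 [68.307  0.086 16.608]
323 380 0.12138263 [52.436  0.089 17.363]
323 410 0.12995495 [37.122  0.087 16.543]
[0.446 0.173 0.193] cell orig in cradle [  4.567  -5.939 132.966] axis [ 1.    -0.013 -0.004]
```

View pics/c7.png

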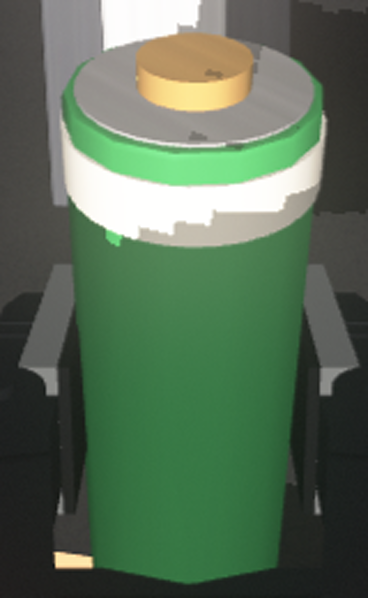

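```bash
python3 -m pendant '[{"jaw":2,"tx":0,"ty":0.7,"tz":-2,"wx":0.008,"wy":-0.004,"wz":0.016},{"jaw":2,"tx":0.4,"ty":0.1,"tz":-2.5,"wx":0,"wy":0,"wz":0},{"jaw":2,"tx":0.4,"ty":0.1,"tz":-2.5,"wx":0,"wy":0,"wz":0},{"jaw":2,"tx":0.4,"ty":0.1,"tz":-2,"wx":0,"wy":0,"wz":0},{"jaw":2,"tx":0,"ty":0,"tz":0,"wx":0,"wy":0,"wz":0},{"jaw":2,"tx":0,"ty":0,"tz":0,"wx":0,"wy":0,"wz":0}]';python3 log.py
python3 - <<'E'
from cr import *
x,r=target(.006,-.0002,.02);plan(x,r)
E
```

```text
t: 8.87
ee_pos: [0.4597, 0.177, 0.1047]
orientation: [0.996, 0.091, 0.006, -0.001]
wrist_force: [1.2, 0.5, -1.4]
finger_gap: 0.0305
8.8667 [0.2253, 0.2571, 1.8792, 0.0014, 0.9934, 1.6138] [0.45972, 0.17698, 0.10469] [0.9959, 0.0907, 0.0058, -0.0014] [ 1.2  0.5 -1.4] 0.030477454708994954
shift cm [ 1.519  0.781 -1.979] turn [-0.004  0.011  0.007] min rows 0.6268446474208722
1 rows: t [ 1.519  0.781 -1.979] w [-0.004  0.011  0.007]
[[ 0.23  0.26  1.88  0.    0.99  1.62  0.  ]
 [ 0.23  0.27  1.88  0.    0.99  1.62  0.  ]
 [ 0.24  0.28  1.87  0.    0.98  1.62  0.  ]
 [ 0.24  0.29  1.87  0.    0.98  1.62  0.  ]
 [ 0.24  0.3   1.87 -0.    0.97  1.62  0.  ]]
```

```bash
python3 -m pendant '[{"jaw":2,"tx":0.8,"ty":0.4,"tz":-0.1,"wx":-0.002,"wy":0.006,"wz":0.004},{"jaw":2,"tx":0.7,"ty":0.4,"tz":-0.6,"wx":-0.002,"wy":0.006,"wz":0.004},{"jaw":2,"tx":0,"ty":0,"tz":-0.6,"wx":0,"wy":0,"wz":0},{"jaw":2,"tx":0,"ty":0,"tz":0,"wx":0,"wy":0,"wz":0},{"jaw":2,"tx":0,"ty":0,"tz":0,"wx":0,"wy":0,"wz":0}]';python3 log.py
python3 - <<'E'
from cr import *
x,r=target(.006,-.0002,.02);plan(x,r)
x,r=target(.006,-.0002,.0);plan(x,r)
E
```

```text
t: 9.28
ee_pos: [0.4798, 0.1853, 0.0954]
orientation: [0.996, 0.094, 0.004, -0.001]
wrist_force: [0.5, -0.1, -1.9]
finger_gap: 0.0304
9.2833 [0.2332, 0.2991, 1.8434, 0.0, 0.9919, 1.6155] [0.47975, 0.18531, 0.09541] [0.9956, 0.0941, 0.0035, -0.0005] [ 0.5 -0.1 -1.9] 0.030421443058713752
shift cm [-0.484 -0.052 -1.051] turn [-0.002  0.006  0.   ] min rows 0.27775897889212864
1 rows: t [-0.484 -0.052 -1.051] w [-0.002  0.006  0.   ]
[[ 0.24  0.3   1.85 -0.    0.99  1.62  0.  ]
 [ 0.24  0.3   1.85 -0.    0.98  1.62  0.  ]
 [ 0.24  0.3   1.86 -0.    0.98  1.62  0.  ]
 [ 0.24  0.3   1.86 -0.    0.98  1.62  0.  ]
 [ 0.24  0.3   1.87 -0.    0.97  1.62  0.  ]]
shift cm [ 0.024  0.045 -2.983] turn [-0.002  0.006  0.   ] min rows 0.7153797267246578
1 rows: t [ 0.024  0.045 -2.983] w [-0.002  0.006  0.   ]
[[ 0.24  0.3   1.85 -0.    0.98  1.62  0.  ]
 [ 0.24  0.31  1.86 -0.    0.97  1.62  0.  ]
 [ 0.24  0.32  1.87 -0.    0.96  1.62  0.  ]
 [ 0.24  0.32  1.87 -0.    0.94  1.62  0.  ]
 [ 0.24  0.33  1.88 -0.    0.93  1.62  0.  ]]
```

```bash
python3 -m pendant '[{"jaw":2,"tx":0,"ty":0.05,"tz":-0.8,"wx":-0.002,"wy":0.006,"wz":0},{"jaw":2,"tx":0,"ty":0,"tz":-0.8,"wx":0,"wy":0,"wz":0},{"jaw":2,"tx":0,"ty":0,"tz":-0.5,"wx":0,"wy":0,"wz":0},{"jaw":2,"tx":0,"ty":0,"tz":0,"wx":0,"wy":0,"wz":0},{"jaw":2,"tx":0,"ty":0,"tz":0,"wx":0,"wy":0,"wz":0}]';python3 log.py
python3 - <<'E'
from cr import *
from h import *
x,r=target(.006,-.0002,.0);plan(x,r)
for n in('wrist','side'):
    p,d=vision.capture(n);cv2.imwrite(f'pics/{n}8.png',p[:,:,::-1])
cv2.imwrite('pics/c8.png',cv2.resize(p[140:270,220:350,::-1],None,fx=4.5,fy=4.5,interpolation=cv2.INTER_CUBIC))
E
```

```text
t: 9.7
ee_pos: [0.4792, 0.1861, 0.0726]
orientation: [0.996, 0.095, 0.0, 0.0]
wrist_force: [-0.3, 0.1, -1.0]
finger_gap: 0.0308
9.7 [0.2355, 0.329, 1.8677, -0.0007, 0.9448, 1.6173] [0.4792, 0.18614, 0.07259] [0.9955, 0.0945, 0.0001, 0.0003] [-0.3  0.1 -1. ] 0.030847622113921353
shift cm [ 0.079 -0.038 -0.701] turn [ 0.001 -0.    -0.001] min rows 0.16937894768416023
1 rows: t [ 0.079 -0.038 -0.701] w [ 0.001 -0.    -0.001]
[[ 0.24  0.33  1.87 -0.    0.94  1.62  0.  ]
 [ 0.24  0.33  1.87 -0.    0.94  1.62  0.  ]
 [ 0.24  0.33  1.88 -0.    0.94  1.62  0.  ]
 [ 0.24  0.33  1.88 -0.    0.93  1.62  0.  ]
 [ 0.24  0.33  1.88 -0.    0.93  1.62  0.  ]]
```

View pics/wrist8.png

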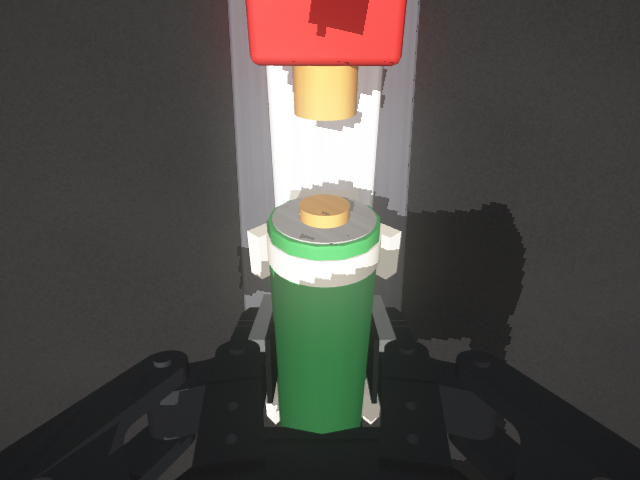

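View pics/c8.png

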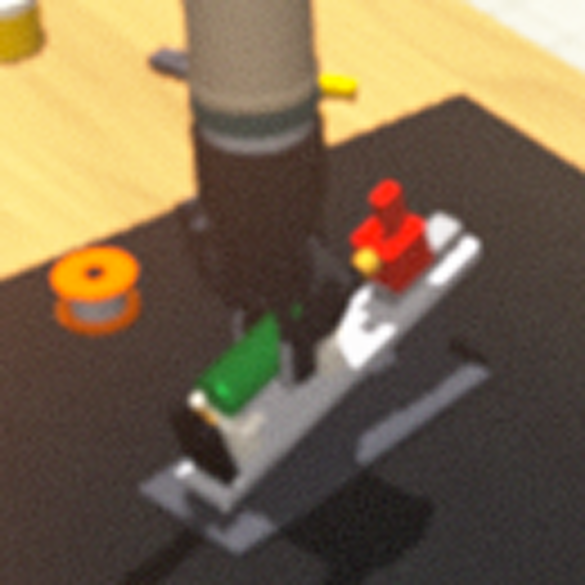

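```bash
python3 -m pendant '[{"jaw":2,"tx":0.05,"ty":0,"tz":-0.25,"wx":0,"wy":0,"wz":0},{"jaw":2,"tx":0.03,"ty":0,"tz":-0.25,"wx":0,"wy":0,"wz":0},{"jaw":2,"tx":0,"ty":0,"tz":0,"wx":0,"wy":0,"wz":0},{"jaw":2,"tx":0,"ty":0,"tz":0,"wx":0,"wy":0,"wz":0}]';python3 log.py; python3 -m pendant '[{"jaw":2,"tx":0,"ty":0,"tz":-0.12,"wx":0,"wy":0,"wz":0},{"jaw":2,"tx":0,"ty":0,"tz":0,"wx":0,"wy":0,"wz":0}]'; python3 -m pendant '[{"jaw":2,"tx":0,"ty":0,"tz":-0.1,"wx":0,"wy":0,"wz":0},{"jaw":2,"tx":0,"ty":0,"tz":0,"wx":0,"wy":0,"wz":0}]'
```

```text
t: 10.13
ee_pos: [0.4807, 0.1862, 0.0681]
orientation: [0.996, 0.095, 0.001, 0.0]
wrist_force: [-0.1, 0.3, -1.7]
finger_gap: 0.0305
10.1333 [0.235, 0.3355, 1.8718, -0.0007, 0.9322, 1.6169] [0.48068, 0.18624, 0.06805] [0.9955, 0.0945, 0.0011, 0.0001] [-0.1  0.3 -1.7] 0.030516260480178102
t: 10.3
ee_pos: [0.4809, 0.1862, 0.067]
orientation: [0.996, 0.095, 0.001, 0.0]
wrist_force: [-0.5, -0.8, -2.3]
finger_gap: 0.0303
t: 10.47
ee_pos: [0.481, 0.186, 0.0666]
orientation: [0.995, 0.095, 0.002, 0.0]
wrist_force: [-0.4, -1.0, -1.9]
finger_gap: 0.0304
```

```bash
for k in 1 ; do python3 -m pendant '[{"jaw":2,"tx":0,"ty":0,"tz":-0.1,"wx":0,"wy":0,"wz":0},{"jaw":2,"tx":0,"ty":0,"tz":0,"wx":0,"wy":0,"wz":0}]'; done;  python3 -m pendant '[{"jaw":2,"tx":0,"ty":0,"tz":-0.1,"wx":0,"wy":0,"wz":0},{"jaw":2,"tx":0,"ty":0,"tz":0,"wx":0,"wy":0,"wz":0}]'; python3 -m pendant '[{"jaw":2,"tx":0,"ty":0,"tz":-0.1,"wx":0,"wy":0,"wz":0},{"jaw":2,"tx":0,"ty":0,"tz":0,"wx":0,"wy":0,"wz":0}]'
```

```text
t: 10.63
ee_pos: [0.4811, 0.186, 0.0666]
orientation: [0.995, 0.095, 0.002, 0.0]
wrist_force: [-0.4, -0.5, -1.2]
finger_gap: 0.0306
t: 10.8
ee_pos: [0.4812, 0.186, 0.0665]
orientation: [0.995, 0.095, 0.002, 0.0]
wrist_force: [-0.5, -1.4, -2.0]
finger_gap: 0.0302
t: 10.97
ee_pos: [0.4812, 0.186, 0.0664]
orientation: [0.995, 0.096, 0.003, 0.001]
wrist_force: [-1.7, -1.0, -1.3]
finger_gap: 0.0306
```

```bash
python3 -m pendant '[{"jaw":2,"tx":0,"ty":0,"tz":-0.3,"wx":0,"wy":0,"wz":0},{"jaw":2,"tx":0,"ty":0,"tz":-0.3,"wx":0,"wy":0,"wz":0}]'; python3 log.py;python3 -m pendant '[{"jaw":2,"tx":0,"ty":0,"tz":-0.5,"wx":0,"wy":0,"wz":0},{"jaw":2,"tx":0,"ty":0,"tz":-0.5,"wx":0,"wy":0,"wz":0}]'; python3 log.py
python3 - <<'E'
from cr import *
from h import *
s=status.get_state();o,M=cradle();r=R.from_quat(s['orientation'])
print('cell orig in cradle', M.T@(s['ee_pos']+r.apply(TO)-o)*1000, 'axis', M.T@r.apply(AX))
for n in('side','wrist'):
    p,d=vision.capture(n);cv2.imwrite(f'pics/{n}9.png',p[:,:,::-1])
cv2.imwrite('pics/c9.png',cv2.resize(p[180:320,230:420,::-1],None,fx=4,fy=4,interpolation=cv2.INTER_CUBIC))
E
```

```text
t: 11.13
ee_pos: [0.4814, 0.1859, 0.0659]
orientation: [0.995, 0.097, 0.003, 0.001]
wrist_force: [-8.6, -2.4, 31.3]
finger_gap: 0.0305
11.1333 [0.2355, 0.3371, 1.8762, -0.0031, 0.922, 1.6147] [0.48142, 0.18595, 0.06591] [0.9953, 0.0966, 0.0033, 0.0008] [-8.6 -2.4 31.3] 0.030484950091771996
t: 11.3
ee_pos: [0.4815, 0.1859, 0.0658]
orientation: [0.995, 0.097, 0.005, 0.001]
wrist_force: [-12.5, -3.9, 42.7]
finger_gap: 0.0305
11.3 [0.236, 0.3358, 1.8786, -0.0041, 0.9174, 1.6142] [0.48152, 0.18595, 0.06582] [0.9952, 0.0974, 0.005, 0.0009] [-12.5  -3.9  42.7] 0.030461405813110413
cell orig in cradle [ 7.362 -0.604 -0.599] axis [1.    0.007 0.009]
```

View pics/c9.png

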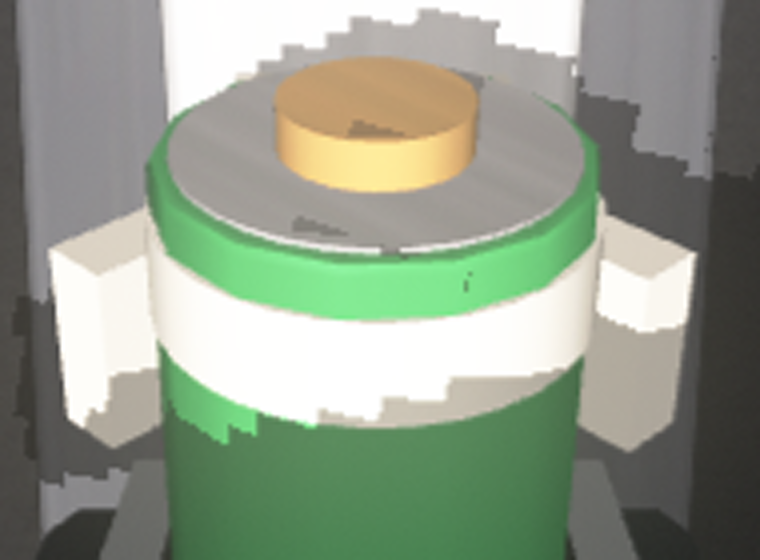

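```bash
python3 -m pendant '[{"jaw":2,"tx":0,"ty":0,"tz":0,"wx":0,"wy":0,"wz":0},{"jaw":2,"tx":0,"ty":0,"tz":-0.05,"wx":0,"wy":0,"wz":0}]'; python3 -m pendant '[{"jaw":4,"tx":0,"ty":0,"tz":0,"wx":0,"wy":0,"wz":0},{"jaw":6,"tx":0,"ty":0,"tz":0,"wx":0,"wy":0,"wz":0},{"jaw":8.5,"tx":0,"ty":0,"tz":0,"wx":0,"wy":0,"wz":0},{"jaw":8.5,"tx":0,"ty":0,"tz":0,"wx":0,"wy":0,"wz":0},{"jaw":8.5,"tx":0,"ty":0,"tz":0,"wx":0,"wy":0,"wz":0},{"jaw":8.5,"tx":0,"ty":0,"tz":0,"wx":0,"wy":0,"wz":0}]'; python3 log.py
python3 - <<'E'
from h import *
for n in('wrist',):
    p,d=vision.capture(n);cv2.imwrite(f'pics/{n}10.png',p[:,:,::-1])
E
```

```text
t: 11.57
ee_pos: [0.4825, 0.1863, 0.0684]
orientation: [0.995, 0.097, 0.008, 0.0]
wrist_force: [-0.0, 0.8, -2.2]
finger_gap: 0.0306
t: 12.07
ee_pos: [0.483, 0.1866, 0.0656]
orientation: [0.995, 0.097, 0.007, 0.0]
wrist_force: [-0.2, -0.1, 1.2]
finger_gap: 0.0854
12.0667 [0.236, 0.3361, 1.8791, -0.003, 0.9122, 1.615] [0.48296, 0.18665, 0.06557] [0.9953, 0.0966, 0.0072, 0.0002] [-0.2 -0.1  1.2] 0.08541840570663022
```

View pics/wrist10.png

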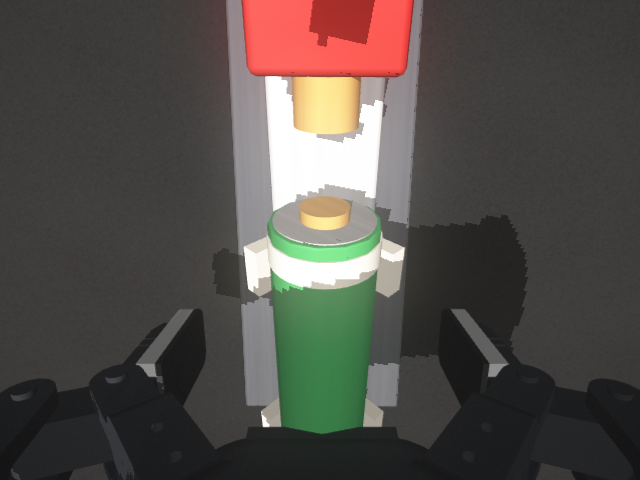

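```bash
python3 -m pendant '[{"jaw":2,"tx":0,"ty":0,"tz":0,"wx":0,"wy":0,"wz":0},{"jaw":2,"tx":0,"ty":0,"tz":0,"wx":0,"wy":0,"wz":0},{"jaw":2,"tx":0,"ty":0,"tz":0,"wx":0,"wy":0,"wz":0},{"jaw":2,"tx":0,"ty":0,"tz":0,"wx":0,"wy":0,"wz":0},{"jaw":2,"tx":0,"ty":0,"tz":0,"wx":0,"wy":0,"wz":0},{"jaw":2,"tx":0,"ty":0,"tz":0,"wx":0,"wy":0,"wz":0}]'; python3 -m pendant '[{"jaw":2,"tx":0,"ty":0,"tz":-0.15,"wx":0,"wy":0,"wz":0}]';python3 -m pendant '[{"jaw":2,"tx":0,"ty":0,"tz":-0.15,"wx":0,"wy":0,"wz":0}]'
```

```text
t: 12.62
ee_pos: [0.4829, 0.1862, 0.0653]
orientation: [0.995, 0.097, 0.007, 0.001]
wrist_force: [0.6, 0.6, -0.6]
finger_gap: 0.0306
t: 12.7
ee_pos: [0.483, 0.1862, 0.0651]
orientation: [0.995, 0.097, 0.007, 0.001]
wrist_force: [-4.8, -1.2, 21.4]
finger_gap: 0.0303
t: 12.78
ee_pos: [0.4829, 0.1862, 0.0651]
orientation: [0.995, 0.096, 0.007, 0.0]
wrist_force: [-4.4, -3.0, 13.6]
finger_gap: 0.0309
```

Held and pressed in the rests (14–21 N along the cradle normal). Now I open while keeping a slight downward press.

```bash
python3 -m pendant '[{"jaw":8.5,"tx":0,"ty":0,"tz":-0.08,"wx":0,"wy":0,"wz":0}]'; python3 -m pendant '[{"jaw":8.5,"tx":0,"ty":0,"tz":0,"wx":0,"wy":0,"wz":0},{"jaw":8.5,"tx":0,"ty":0,"tz":0,"wx":0,"wy":0,"wz":0},{"jaw":8.5,"tx":0,"ty":0,"tz":0,"wx":0,"wy":0,"wz":0},{"jaw":8.5,"tx":0,"ty":0,"tz":0,"wx":0,"wy":0,"wz":0}]'; python3 log.py
python3 - <<'E'
from cr import *
from h import *
i=cam('wrist');p,d=vision.capture('wrist');cv2.imwrite(f'pics/w11.png',p[:,:,::-1])
o,M=cradle()
for u,v in [(323,250),(323,300),(323,340),(323,380),(325,215),(327,125),(327,100),(300,60),(350,60),(300,20),(350,20)]: print(u,v,(M.T@(pt(i,u,v,d[v,u])-o)*1000).round(1))
E
```

```text
t: 12.87
ee_pos: [0.4832, 0.1863, 0.065]
orientation: [0.995, 0.096, 0.008, 0.0]
wrist_force: [-0.2, -0.4, -0.2]
finger_gap: 0.0413
t: 13.2
ee_pos: [0.4832, 0.1867, 0.0649]
orientation: [0.995, 0.096, 0.008, 0.0]
wrist_force: [-0.1, 0.2, 0.3]
finger_gap: 0.0849
13.2 [0.2359, 0.3364, 1.8807, -0.003, 0.9085, 1.6152] [0.48324, 0.18666, 0.06495] [0.9953, 0.0965, 0.0081, 0.0] [-0.1  0.2  0.3] 0.08492599857336602
323 250 [107.6   0.5  16.8]
323 300 [93.2  0.4 18. ]
323 340 [78.9  0.3 17.7]
323 380 [63.   0.2 17.8]
325 215 [112.1  -0.1   6.4]
327 125 [136.3  -0.3  10.9]
327 100 [141.5  -0.3  10.2]
300 60 [149.3   5.4   9.6]
350 60 [149.4  -4.9  10.7]
300 20 [156.5   5.2   9.9]
350 20 [156.6  -4.6  11.2]
```

View pics/w11.png

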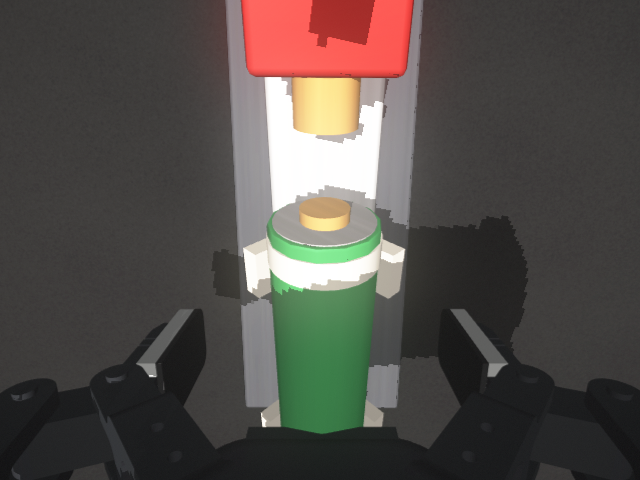

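```bash
python3 -m pendant '[{"jaw":8.5,"tx":0,"ty":0,"tz":1,"wx":0,"wy":0,"wz":0},{"jaw":8.5,"tx":0,"ty":0,"tz":2,"wx":0,"wy":0,"wz":0},{"jaw":8.5,"tx":0,"ty":0,"tz":3,"wx":0,"wy":0,"wz":0},{"jaw":8.5,"tx":0,"ty":0,"tz":3,"wx":0,"wy":0,"wz":0},{"jaw":8.5,"tx":0,"ty":0,"tz":3,"wx":0,"wy":0,"wz":0},{"jaw":8.5,"tx":0,"ty":0,"tz":3,"wx":0,"wy":0,"wz":0},{"jaw":8.5,"tx":0,"ty":0,"tz":2,"wx":0,"wy":0,"wz":0},{"jaw":8.5,"tx":0,"ty":0,"tz":0,"wx":0,"wy":0,"wz":0}]'; python3 log.py
python3 - <<'E'
from cr import *
from h import *
i=cam('wrist');p,d=vision.capture('wrist');cv2.imwrite(f'pics/w12.png',p[:,:,::-1]);np.save('w12.npy',d)
import pickle;pickle.dump(i,open('w12.pkl','wb'))
E
```

```text
t: 13.92
ee_pos: [0.4792, 0.1858, 0.2444]
orientation: [0.995, 0.097, 0.005, 0.0]
wrist_force: [0.6, -0.4, 0.6]
finger_gap: 0.085
13.9167 [0.236, 0.1709, 1.6139, -0.0022, 1.3469, 1.6139] [0.47919, 0.1858, 0.2444] [0.9953, 0.0965, 0.0051, 0.0004] [ 0.6 -0.4  0.6] 0.0849585208289074
```

View pics/w12.png

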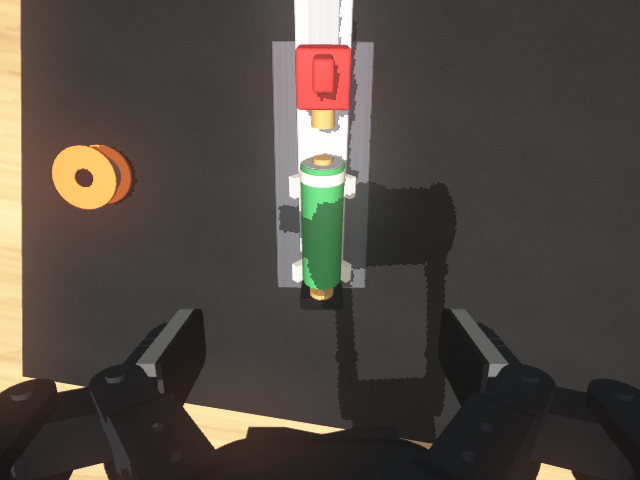

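```bash
python3 - <<'E'
from cr import *
from h import *
import pickle
i=pickle.load(open('w12.pkl','rb'));d=np.load('w12.npy');a=cv2.imread('pics/w12.png')
o,M=cradle()
cv2.imwrite('pics/c12.png',cv2.resize(a[30:140,270:380],None,fx=5,fy=5,interpolation=cv2.INTER_CUBIC))
for u,v in [(323,58),(323,63),(323,68),(323,73),(323,80),(316,65),(330,65),(302,75),(345,75),(323,103),(323,48),(323,126),(323,112),(323,158),(322,220),(322,286)]: print(u,v,(M.T@(pt(i,u,v,d[v,u])-o)*1000).round(1))
E
```

```text
323 58 [178.8  -0.   37.2]
323 63 [176.6  -0.   39.8]
323 68 [174.1  -0.1  39.5]
323 73 [171.7  -0.1  40. ]
323 80 [167.9  -0.1  38.4]
316 65 [175.5   3.7  38.9]
330 65 [175.6  -3.8  39.1]
302 75 [166.9  12.7  11. ]
345 75 [167.  -13.7  10.8]
323 103 [150.5  -0.3  10.9]
323 48 [181.7  -0.1   8.9]
323 126 [135.7  -0.4   9.5]
323 112 [144.7  -0.3   9.6]
323 158 [113.   -0.5   6. ]
322 220 [70.8  0.1 17.5]
322 286 [11.6 -0.1 17. ]
```

View pics/c12.png

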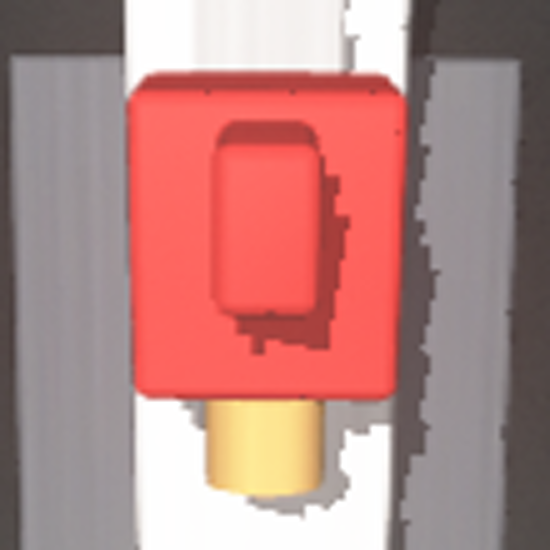

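```bash
cat >> cr.py <<'E'
def tabt(dx,dy,dz):
    o,M=cradle(); r=R.from_matrix(np.c_[M[:,0],-M[:,1],-M[:,2]])
    return o+M@np.array([dx,dy,dz]),r
E
python3 - <<'E'
from cr import *
plan(*tabt(.170,-.0002,.07)); print(tabt(.170,-.0002,.07)[0])
E
```

```text
shift cm [ 9.02   1.676 -5.92 ] turn [ 0.05  -0.249 -0.005] min rows 2.6184350798361975
3 rows: t [ 3.007  0.559 -1.973] w [ 0.017 -0.083 -0.002]
[[ 0.24  0.2   1.62 -0.    1.26  1.62  0.  ]
 [ 0.24  0.2   1.65 -0.01  1.18  1.62  0.  ]
 [ 0.24  0.21  1.67 -0.01  1.1   1.62  0.  ]
 [ 0.24  0.22  1.69 -0.01  1.02  1.62  0.  ]
 [ 0.24  0.23  1.72 -0.02  0.93  1.63  0.  ]]
[0.569 0.202 0.184]
```

```bash
python3 -m pendant '[{"jaw":5,"tx":2.4,"ty":0.4,"tz":0,"wx":0.012,"wy":-0.062,"wz":0},{"jaw":5,"tx":2.4,"ty":0.4,"tz":-1,"wx":0.012,"wy":-0.062,"wz":0},{"jaw":5,"tx":2.4,"ty":0.4,"tz":-1,"wx":0.012,"wy":-0.062,"wz":0},{"jaw":5,"tx":1.8,"ty":0.4,"tz":-1.5,"wx":0.012,"wy":-0.062,"wz":0},{"jaw":5,"tx":0,"ty":0,"tz":0,"wx":0,"wy":0,"wz":0},{"jaw":5,"tx":0,"ty":0,"tz":0,"wx":0,"wy":0,"wz":0}]'; python3 log.py
python3 - <<'E'
from cr import *
from h import *
plan(*tabt(.170,-.0002,.07)); 
i=cam('wrist');p,d=vision.capture('wrist');cv2.imwrite(f'pics/w13.png',p[:,:,::-1])
print(proj(i,tabt(.170,-.0002,.0393)[0]))
E
```

```text
t: 14.47
ee_pos: [0.5677, 0.2013, 0.2024]
orientation: [0.987, 0.096, 0.13, -0.011]
wrist_force: [-0.1, -0.8, 0.7]
finger_gap: 0.05
14.4667 [0.2331, 0.2053, 1.7093, -0.0156, 0.965, 1.6177] [0.56771, 0.20132, 0.20242] [0.9868, 0.0957, 0.1303, -0.0114] [-0.1 -0.8  0.7] 0.04997112468019553
shift cm [ 0.103  0.106 -1.881] turn [ 0.002  0.001 -0.005] min rows 0.45237952068925824
1 rows: t [ 0.103  0.106 -1.881] w [ 0.002  0.001 -0.004]
[[ 0.24  0.22  1.7  -0.02  0.96  1.62  0.  ]
 [ 0.24  0.22  1.7  -0.02  0.95  1.62  0.  ]
 [ 0.24  0.23  1.71 -0.02  0.95  1.62  0.  ]
 [ 0.24  0.23  1.71 -0.02  0.94  1.63  0.  ]
 [ 0.24  0.23  1.72 -0.02  0.93  1.63  0.  ]]
[320.044 278.311]
```

View pics/w13.png

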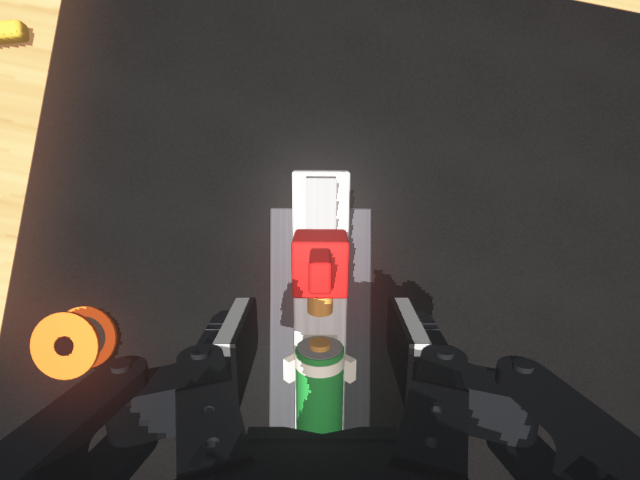

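```bash
python3 - <<'E'
from cr import *
plan(*tabt(.170,-.0002,.015),5)
E
```

```text
shift cm [ 1.576  0.391 -7.139] turn [ 0.003 -0.001 -0.005] min rows 1.7558205593453162
5 rows: t [ 0.315  0.078 -1.428] w [ 0.001 -0.    -0.001]
[[ 0.24  0.23  1.71 -0.02  0.94  1.62  0.  ]
 [ 0.24  0.25  1.72 -0.02  0.91  1.62  0.  ]
 [ 0.24  0.26  1.74 -0.02  0.88  1.63  0.  ]
 [ 0.24  0.28  1.76 -0.02  0.84  1.63  0.  ]
 [ 0.24  0.3   1.77 -0.02  0.81  1.63  0.  ]]
```

```bash
python3 -m pendant '[{"jaw":5,"tx":0.3,"ty":0.08,"tz":-1.5,"wx":0,"wy":0,"wz":-0.003},{"jaw":5,"tx":0.3,"ty":0.08,"tz":-1.5,"wx":0,"wy":0,"wz":0},{"jaw":5,"tx":0.3,"ty":0.08,"tz":-1.4,"wx":0,"wy":0,"wz":0},{"jaw":5,"tx":0.3,"ty":0.08,"tz":-1,"wx":0,"wy":0,"wz":0},{"jaw":5,"tx":0.2,"ty":0.08,"tz":-0.7,"wx":0,"wy":0,"wz":0},{"jaw":5,"tx":0,"ty":0,"tz":0,"wx":0,"wy":0,"wz":0},{"jaw":5,"tx":0,"ty":0,"tz":0,"wx":0,"wy":0,"wz":0}]'; python3 log.py
python3 - <<'E'
from cr import *
plan(*tabt(.170,-.0002,.015),1)
E
```

```text
t: 15.1
ee_pos: [0.5805, 0.2053, 0.1413]
orientation: [0.987, 0.094, 0.127, -0.011]
wrist_force: [0.2, 0.1, -0.8]
finger_gap: 0.0501
15.1 [0.2352, 0.2806, 1.7699, -0.0188, 0.8352, 1.6265] [0.58048, 0.20526, 0.14134] [0.9873, 0.0942, 0.1273, -0.0109] [ 0.2  0.1 -0.8] 0.05012354652272654
shift cm [ 0.224 -0.021 -1.085] turn [ 0.004 -0.005 -0.001] min rows 0.26571195709788326
1 rows: t [ 0.224 -0.021 -1.085] w [ 0.004 -0.005 -0.002]
[[ 0.24  0.29  1.76 -0.02  0.84  1.63  0.  ]
 [ 0.24  0.29  1.76 -0.02  0.83  1.63  0.  ]
 [ 0.24  0.29  1.77 -0.02  0.82  1.63  0.  ]
 [ 0.24  0.3   1.77 -0.02  0.82  1.63  0.  ]
 [ 0.24  0.3   1.77 -0.02  0.81  1.63  0.  ]]
```

```bash
python3 -m pendant '[{"jaw":5,"tx":0.15,"ty":0,"tz":-0.6,"wx":0,"wy":-0.004,"wz":0},{"jaw":5,"tx":0.1,"ty":0,"tz":-0.4,"wx":0,"wy":0,"wz":0},{"jaw":5,"tx":0,"ty":0,"tz":0,"wx":0,"wy":0,"wz":0},{"jaw":5,"tx":0,"ty":0,"tz":0,"wx":0,"wy":0,"wz":0}]'; python3 log.py
python3 - <<'E'
from cr import *
from h import *
plan(*tabt(.170,-.0002,.015),1)
p,d=vision.capture('wrist');cv2.imwrite(f'pics/w14.png',p[:,:,::-1])
E
```

```text
t: 15.43
ee_pos: [0.5842, 0.2055, 0.1327]
orientation: [0.987, 0.094, 0.131, -0.011]
wrist_force: [0.2, -0.1, 0.4]
finger_gap: 0.0499
15.4333 [0.2347, 0.2913, 1.7809, -0.0204, 0.8061, 1.6273] [0.5842, 0.20553, 0.13271] [0.9868, 0.0943, 0.1311, -0.0109] [ 0.2 -0.1  0.4] 0.04991278595136124
shift cm [-0.148 -0.048 -0.222] turn [ 0.003  0.003 -0.002] min rows 0.06504978896201999
1 rows: t [-0.148 -0.048 -0.222] w [ 0.003  0.003 -0.002]
[[ 0.24  0.3   1.77 -0.02  0.81  1.63  0.  ]
 [ 0.24  0.3   1.77 -0.02  0.81  1.63  0.  ]
 [ 0.24  0.3   1.77 -0.02  0.81  1.63  0.  ]
 [ 0.24  0.3   1.77 -0.02  0.81  1.63  0.  ]
 [ 0.24  0.3   1.77 -0.02  0.81  1.63  0.  ]]
```

View pics/w14.png

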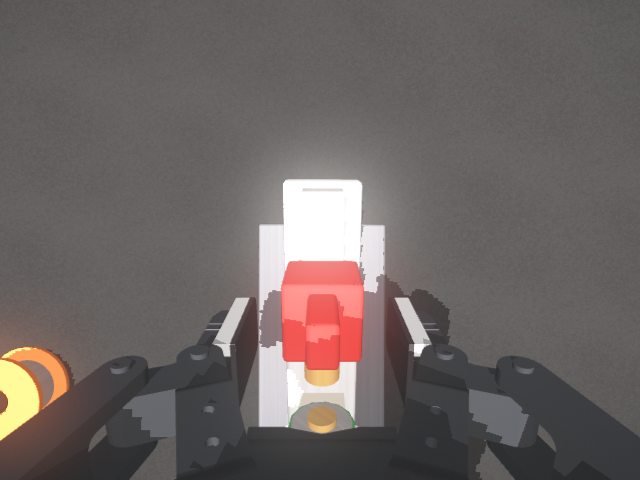

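```bash
python3 -m pendant '[{"jaw":5,"tx":-0.1,"ty":-0.04,"tz":-0.12,"wx":0,"wy":0,"wz":0},{"jaw":0.6,"tx":0,"ty":0,"tz":0,"wx":0,"wy":0,"wz":0},{"jaw":0.6,"tx":0,"ty":0,"tz":0,"wx":0,"wy":0,"wz":0},{"jaw":0.6,"tx":0,"ty":0,"tz":0,"wx":0,"wy":0,"wz":0},{"jaw":0.6,"tx":0,"ty":0,"tz":0,"wx":0,"wy":0,"wz":0},{"jaw":0.6,"tx":0,"ty":0,"tz":0,"wx":0,"wy":0,"wz":0},{"jaw":0.6,"tx":0,"ty":0,"tz":0,"wx":0,"wy":0,"wz":0}]'; python3 log.py
python3 - <<'E'
from cr import *
from h import *
o,M=cradle();print(M.T@(status.get_state()['ee_pos']-o)*1000, -M[:,0])
E
```

```text
t: 16.07
ee_pos: [0.5833, 0.2052, 0.1326]
orientation: [0.987, 0.094, 0.132, -0.011]
wrist_force: [0.9, -0.3, 0.8]
finger_gap: 0.0109
16.0667 [0.2344, 0.2894, 1.7846, -0.0201, 0.8024, 1.6272] [0.58332, 0.20521, 0.1326] [0.9867, 0.094, 0.1319, -0.0112] [ 0.9 -0.3  0.8] 0.010882150294805085
[171.145  -0.145  16.881] [-0.949 -0.181 -0.259]
```

```bash
python3 -m pendant '[{"jaw":0.6,"tx":-0.38,"ty":-0.072,"tz":-0.104,"wx":0,"wy":0,"wz":0},{"jaw":0.6,"tx":-0.38,"ty":-0.072,"tz":-0.104,"wx":0,"wy":0,"wz":0},{"jaw":0.6,"tx":-0.38,"ty":-0.072,"tz":-0.104,"wx":0,"wy":0,"wz":0},{"jaw":0.6,"tx":-0.38,"ty":-0.072,"tz":-0.104,"wx":0,"wy":0,"wz":0},{"jaw":0.6,"tx":-0.38,"ty":-0.072,"tz":-0.104,"wx":0,"wy":0,"wz":0}]'; cat > cx.py <<'E'
from cr import *
from h import *
o,M=cradle();s=status.get_state();print('cradle pos',M.T@(s['ee_pos']-o)*1000,'F cradle',M.T@s['wrist_force'], 'tilt err',(tabt(0,0,0)[1]*R.from_quat(s['orientation']).inv()).as_rotvec())
E
python3 cx.py
```

```text
t: 16.48
ee_pos: [0.5661, 0.202, 0.128]
orientation: [0.986, 0.094, 0.135, -0.012]
wrist_force: [1.6, 1.1, -1.6]
finger_gap: 0.0107
cradle pos [152.999  -0.108  16.943] F cradle [ 1.275  0.79  -1.965] tilt err [ 0.     0.01  -0.001]
```

```bash
python3 -m pendant '[{"jaw":0.6,"tx":-0.28,"ty":-0.054,"tz":-0.078,"wx":0,"wy":0.003,"wz":0},{"jaw":0.6,"tx":-0.28,"ty":-0.054,"tz":-0.078,"wx":0,"wy":0.003,"wz":0},{"jaw":0.6,"tx":-0.28,"ty":-0.054,"tz":-0.078,"wx":0,"wy":0.003,"wz":0}]';python3 cx.py;python3 -m pendant '[{"jaw":0.6,"tx":-0.28,"ty":-0.054,"tz":-0.078,"wx":0,"wy":0.003,"wz":0},{"jaw":0.6,"tx":-0.28,"ty":-0.054,"tz":-0.078,"wx":0,"wy":0,"wz":0}]';python3 cx.py;
python3 - <<'E'
from h import *
p,d=vision.capture('wrist');cv2.imwrite(f'pics/w15.png',p[:,:,::-1])
E
```

```text
t: 16.73
ee_pos: [0.5569, 0.2002, 0.1254]
orientation: [0.987, 0.094, 0.131, -0.012]
wrist_force: [3.1, 0.7, -3.2]
finger_gap: 0.0108
cradle pos [143.363  -0.102  16.912] F cradle [ 2.264  0.145 -3.943] tilt err [ 0.     0.002 -0.001]
t: 16.9
ee_pos: [0.5525, 0.1994, 0.1243]
orientation: [0.987, 0.094, 0.131, -0.013]
wrist_force: [9.1, 1.5, -6.3]
finger_gap: 0.0108
cradle pos [138.658  -0.079  16.999] F cradle [ 7.282 -0.262 -8.468] tilt err [-0.001  0.003 -0.001]
```

View pics/w15.png

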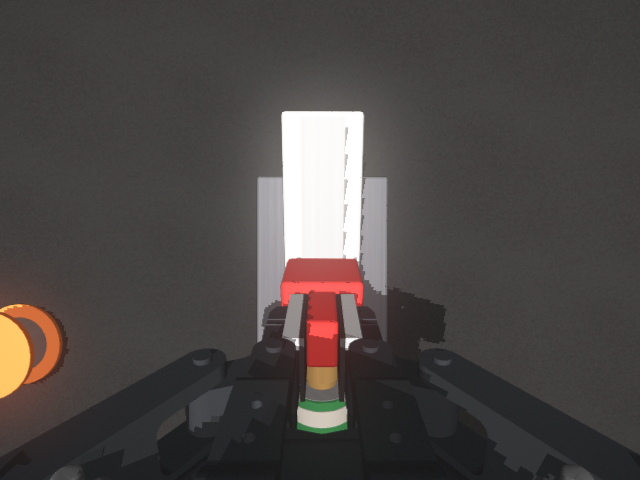

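```bash
python3 -m pendant '[{"jaw":0.6,"tx":-0.28,"ty":-0.054,"tz":-0.078,"wx":0,"wy":0.002,"wz":0},{"jaw":0.6,"tx":-0.28,"ty":-0.054,"tz":-0.078,"wx":0,"wy":0,"wz":0}]';python3 cx.py;python3 -m pendant '[{"jaw":0.6,"tx":-0.28,"ty":-0.054,"tz":-0.078,"wx":0,"wy":0.002,"wz":0},{"jaw":0.6,"tx":-0.28,"ty":-0.054,"tz":-0.078,"wx":0,"wy":0,"wz":0}]';python3 cx.py
```

```text
t: 17.12
ee_pos: [0.5525, 0.1994, 0.1244]
orientation: [0.986, 0.094, 0.137, -0.013]
wrist_force: [9.9, 2.2, -7.0]
finger_gap: 0.0108
cradle pos [138.721  -0.098  17.091] F cradle [ 7.981  0.335 -9.437] tilt err [-0.003  0.013 -0.001]
t: 17.28
ee_pos: [0.5526, 0.1994, 0.1245]
orientation: [0.985, 0.094, 0.142, -0.014]
wrist_force: [9.4, 2.5, -5.3]
finger_gap: 0.0106
cradle pos [138.798  -0.081  17.133] F cradle [ 7.988  0.693 -7.577] tilt err [-0.006  0.023 -0.001]
```

```bash

python3 - <<'E'
from h import *
p,d=vision.capture('side');a=cv2.resize(p[190:270,235:335,::-1],None,fx=6,fy=6,interpolation=cv2.INTER_CUBIC)
cv2.imwrite(f'pics/c16.png',a)
p,d=vision.capture('top');a=cv2.resize(p[170:310,205:305,::-1],None,fx=4.2,fy=4.2,interpolation=cv2.INTER_CUBIC)
cv2.imwrite(f'pics/c17.png',a)
E
```

```text
(no output)
```

View pics/c16.png

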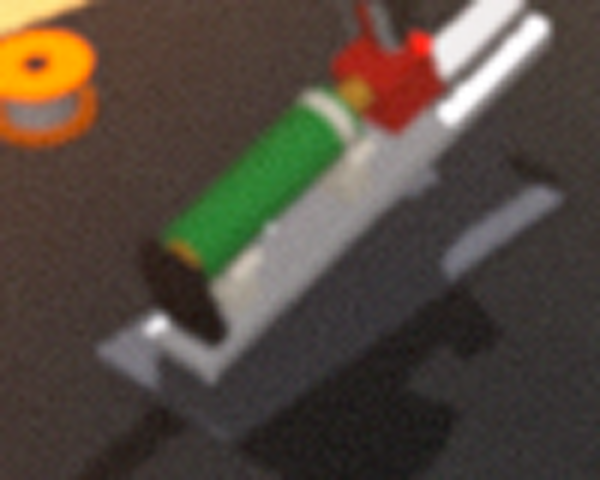

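View pics/c17.png

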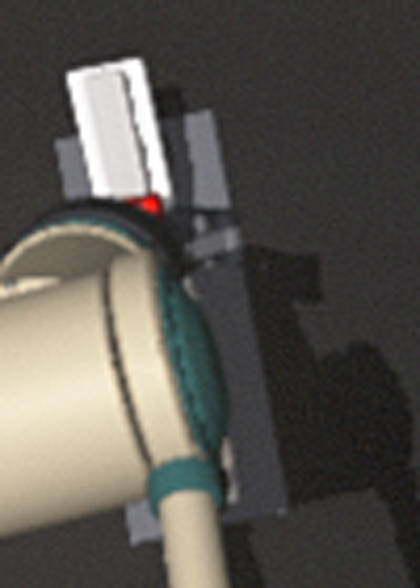

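```bash
python3 -m pendant '[{"jaw":0.6,"tx":-0.5,"ty":-0.095,"tz":-0.15,"wx":0,"wy":0.03,"wz":0},{"jaw":0.6,"tx":-0.5,"ty":-0.095,"tz":-0.15,"wx":0,"wy":0.02,"wz":0}]';python3 cx.py;python3 -m pendant '[{"jaw":0.6,"tx":-0.8,"ty":-0.15,"tz":-0.22,"wx":0,"wy":0.02,"wz":0},{"jaw":0.6,"tx":-0.8,"ty":-0.15,"tz":-0.22,"wx":0,"wy":0.02,"wz":0}]';python3 cx.py
```

```text
t: 17.55
ee_pos: [0.5523, 0.1994, 0.1243]
orientation: [0.987, 0.093, 0.127, -0.018]
wrist_force: [12.3, 3.4, -8.8]
finger_gap: 0.0108
cradle pos [138.548  -0.038  17.054] F cradle [  9.98    1.071 -11.763] tilt err [-0.01  -0.007 -0.002]
t: 17.72
ee_pos: [0.5519, 0.1994, 0.1243]
orientation: [0.988, 0.093, 0.123, -0.021]
wrist_force: [16.3, 5.5, -10.6]
finger_gap: 0.011
cradle pos [138.159   0.043  17.155] F cradle [ 13.758   2.367 -14.706] tilt err [-0.017 -0.016 -0.002]
```

```bash
python3 -m pendant '[{"jaw":0.6,"tx":-0.4,"ty":-0.09,"tz":-0.12,"wx":-0.01,"wy":0,"wz":0}]';python3 cx.py;python3 -m pendant '[{"jaw":5,"tx":-0.2,"ty":-0.04,"tz":-0.05,"wx":0,"wy":0,"wz":0},{"jaw":5,"tx":0,"ty":0,"tz":0,"wx":0,"wy":0,"wz":0},{"jaw":5,"tx":0,"ty":0,"tz":0,"wx":0,"wy":0,"wz":0},{"jaw":5,"tx":0,"ty":0,"tz":0,"wx":0,"wy":0,"wz":0}]';python3 cx.py
python3 - <<'E'
from h import *
p,d=vision.capture('wrist');cv2.imwrite(f'pics/w18.png',p[:,:,::-1])
E
```

```text
t: 17.8
ee_pos: [0.5521, 0.1994, 0.1242]
orientation: [0.987, 0.093, 0.126, -0.017]
wrist_force: [4.5, 2.0, -3.2]
finger_gap: 0.011
cradle pos [138.351   0.015  17.017] F cradle [ 3.753  1.092 -4.304] tilt err [-0.009 -0.008 -0.001]
t: 18.13
ee_pos: [0.5467, 0.1984, 0.1225]
orientation: [0.988, 0.094, 0.123, -0.017]
wrist_force: [-0.6, 0.1, -0.0]
finger_gap: 0.05
cradle pos [132.588   0.063  16.722] F cradle [-0.574  0.246  0.145] tilt err [-0.007 -0.015 -0.002]
```

View pics/w18.png

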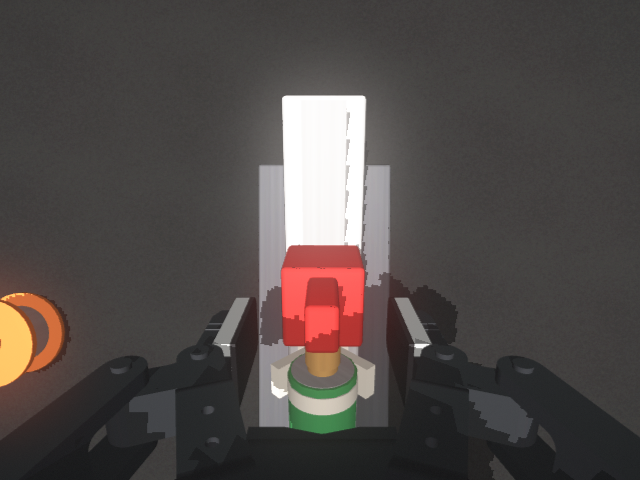

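```bash
python3 -m pendant '[{"jaw":5,"tx":-0.25,"ty":-0.05,"tz":1,"wx":0,"wy":0,"wz":0},{"jaw":5,"tx":-0.5,"ty":-0.1,"tz":2,"wx":0,"wy":0,"wz":0},{"jaw":5,"tx":-0.7,"ty":-0.15,"tz":3,"wx":0,"wy":0,"wz":0},{"jaw":5,"tx":-0.7,"ty":-0.15,"tz":3,"wx":0,"wy":0,"wz":0},{"jaw":5,"tx":-1.5,"ty":-0.3,"tz":3,"wx":0,"wy":0.05,"wz":0},{"jaw":5,"tx":-3,"ty":-0.5,"tz":2,"wx":0,"wy":0.1,"wz":0},{"jaw":5,"tx":-3,"ty":-0.5,"tz":0,"wx":0,"wy":0.1,"wz":0},{"jaw":5,"tx":-3,"ty":-0.5,"tz":0,"wx":0,"wy":0.05,"wz":0},{"jaw":5,"tx":-2,"ty":-0.5,"tz":0,"wx":0,"wy":0,"wz":0},{"jaw":5,"tx":0,"ty":0,"tz":0,"wx":0,"wy":0,"wz":0},{"jaw":5,"tx":0,"ty":0,"tz":0,"wx":0,"wy":0,"wz":0}]';python3 log.py
python3 - <<'E'
from cr import *
from h import *
i=cam('wrist');p,d=vision.capture('wrist');cv2.imwrite(f'pics/w19.png',p[:,:,::-1]);np.save('w19.npy',d)
import pickle;pickle.dump(i,open('w19.pkl','wb'))
o,M=cradle()
for v in [(0,0,0),(0,0,.016),(.1,0,.016),(.1,0,0),(.104,0,0),(0,.018,.009),(0,-.018,.009)]:print(v,proj(i,o+M@np.array(v)).round(1))
E
```

```text
t: 19.1
ee_pos: [0.3864, 0.1682, 0.2762]
orientation: [0.995, 0.091, -0.033, -0.031]
wrist_force: [0.6, 0.2, -0.5]
finger_gap: 0.0497
19.1 [0.1849, 0.0417, 1.6892, 0.0689, 1.4704, 1.5633] [0.38636, 0.16825, 0.27616] [0.9948, 0.0915, -0.0328, -0.0314] [ 0.6  0.2 -0.5] 0.049667940921074766
(0, 0, 0) [338.7 152.6]
(0, 0, 0.016) [338.2 160. ]
(0.1, 0, 0.016) [337.7  18.9]
(0.1, 0, 0) [338.4  16.7]
(0.104, 0, 0) [338.4  10.1]
(0, 0.018, 0.009) [316.7 156.7]
(0, -0.018, 0.009) [360.3 156.7]
```

View pics/w19.png

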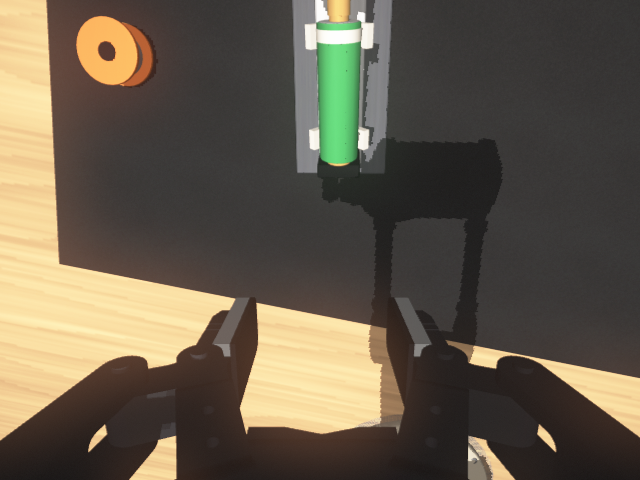

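```bash

python3 - <<'E'
from cr import *
from h import *
a=cv2.imread('pics/w19.png');b=cv2.imread('pics/w12.png')
x=cv2.resize(a[120:190,300:380],None,fx=5,fy=5,interpolation=cv2.INTER_CUBIC);y=cv2.resize(a[0:70,300:380],None,fx=5,fy=5,interpolation=cv2.INTER_CUBIC)
cv2.imwrite('pics/c19.png',np.hstack([x,y]))
p,d=vision.capture('side');cv2.imwrite('pics/c20.png',cv2.resize(p[180:270,235:335,::-1],None,fx=6,fy=6,interpolation=cv2.INTER_CUBIC))
cv2.imwrite('pics/s20.png',p[:,:,::-1])
p,d=vision.capture('top');cv2.imwrite('pics/t20.png',p[:,:,::-1])
E
```

```text
(no output)
```

View pics/c19.png

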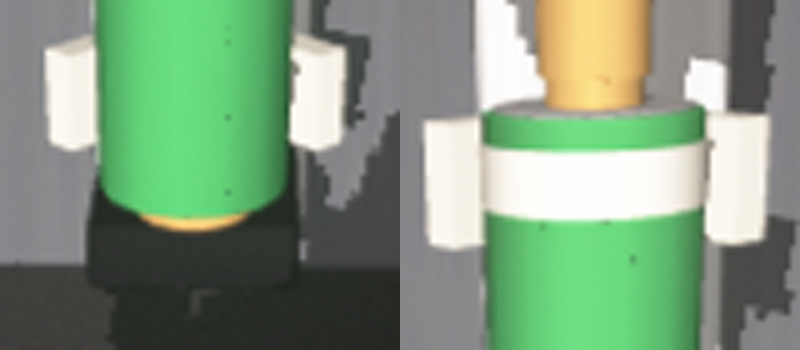

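View pics/c20.png

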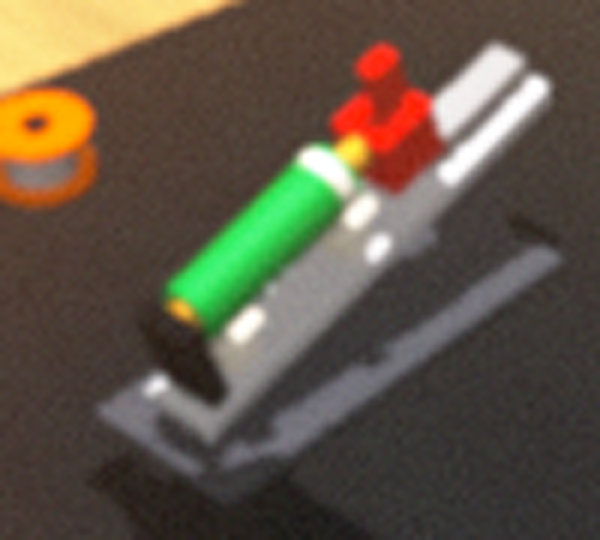

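View pics/t20.png

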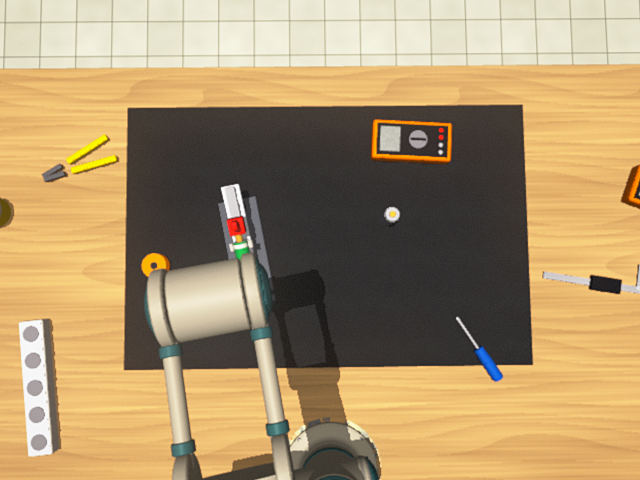

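```bash

python3 - <<'E'
from cr import *
from h import *
import pickle
o,M=cradle()
for f,u,vs in (('w19',338,range(154,182,1)),('w12',322,range(280,310,1)),('w19',338,range(10,30,1))):
    i=pickle.load(open(f+'.pkl','rb'));d=np.load(f+'.npy');a=cv2.imread(f'pics/{f}.png')
    print(f)
    for v in vs:print(v,a[v,u],(M.T@(pt(i,u,v,d[v,u])-o)*1000).round(1))
E
```

```text
w19
154 [126 220 103] [ 5.5  0.1 17. ]
155 [127 220 104] [ 4.8  0.1 17.4]
156 [127 220 103] [ 3.8  0.1 17. ]
157 [127 220 104] [ 3.2  0.1 17.7]
158 [126 220 103] [ 2.3  0.1 17.5]
159 [126 220 103] [ 1.2  0.1 17. ]
160 [126 220 103] [ 1.   0.1 18.4]
161 [126 220 103] [-0.3  0.1 17.3]
162 [126 220 103] [-1.3  0.1 17.2]
163 [118 207 161] [-4.6  0.3 11.3]
164 [129 217 247] [-5.4  0.3 11.5]
165 [114 190 235] [-6.5  0.3 11. ]
166 [ 62  88 104] [-7.9  0.3  9.8]
167 [49 55 52] [-8.7  0.3  9.8]
168 [49 54 49] [-9.9  0.4  9.3]
169 [46 52 48] [-10.1   0.3  10.9]
170 [46 52 47] [-10.7   0.3  11.6]
171 [47 53 48] [-12.    0.3  10.6]
172 [46 52 47] [-12.9   0.3  10.5]
173 [46 51 47] [-13.7   0.3  10.8]
174 [45 50 45] [-15.    0.4  10. ]
175 [45 49 46] [-15.8   0.4  10.4]
176 [45 49 45] [-16.6   0.4  10.5]
177 [38 44 39] [-49.8   2.6 -59.6]
178 [51 57 54] [-50.3   2.5 -58.2]
179 [56 61 58] [-51.    2.5 -57.3]
180 [57 61 59] [-52.8   2.6 -58.8]
181 [56 61 59] [-53.8   2.6 -58.6]
w12
280 [ 75 126  63] [17.3 -0.1 16.8]
281 [ 74 125  63] [16.3 -0.1 16.8]
282 [ 73 125  62] [15.8 -0.1 17.5]
283 [ 74 125 
[... 933 characters left out ...]
[134 221 251] [104.8  -0.1  11. ]
11 [134 221 251] [104.1  -0.    9.4]
12 [134 221 251] [103.5  -0.    9.3]
13 [134 221 251] [102.9  -0.    9.4]
14 [133 221 251] [102.4  -0.    9.9]
15 [131 218 250] [101.8  -0.   10.1]
16 [138 225 252] [101.1   0.    8.4]
17 [140 227 252] [100.6   0.    9.1]
18 [140 227 252] [99.9  0.   8.8]
19 [140 226 252] [99.4 -0.  10.2]
20 [139 227 252] [98.7  0.   8.2]
21 [136 216 247] [98.1  0.   8.3]
22 [153 169 186] [98.2 -0.2 16.2]
23 [166 187 170] [97.6 -0.2 16.4]
24 [136 220 119] [97.2 -0.2 18.2]
25 [131 222 112] [96.5 -0.2 17.1]
26 [131 222 112] [95.9 -0.2 16.8]
27 [129 221 110] [95.4 -0.2 18.3]
28 [130 221 111] [94.9 -0.3 18.5]
29 [130 221 111] [94.1 -0.2 16.6]
```

```bash
python3 log.py; python3 -c "
from rig import job
print(job.finish_job())"
```

```text
19.25 [0.1851, 0.0438, 1.6887, 0.0689, 1.47, 1.5633] [0.38698, 0.16849, 0.27549] [0.9947, 0.0916, -0.0334, -0.0313] [-0.7  0.2  0.2] 0.049956952318378295
the job is handed in; nothing more can be done
None
```

The green cell is in the two V-rests with its plus button facing the red contact. The contact is against the button and the cell's flat end is against the black stop. I handed the job in at about 19 s.

**How it was done:** I gripped the upright cell near its middle, tipped it and lowered it into the rests until the wrist force rose to about 43 N, square to the slope. After letting go I pinched the red tab and slid the contact down about 32 mm. It stopped moving, with up to 14 N along the slope. I opened the jaws with a light push still on and withdrew.

**Last checks:**
- **Position:** The wrist depth readings put the stop face at about x = −2 mm and the cell's flat end at about −1.5 mm. Both are in my estimated cradle frame, which is about 2 mm off. The button-to-brass joint showed at about 102 mm, so the cell is home to within about 0.5 mm.
- **Seating:** The top of the cell reads about 17.5 mm above the axis where 16 mm is expected. The known parts of the cradle read high by about the same amount, so the cell looks fully seated.
- **Bystanders:** The grey cell, multimeter, screwdriver and spool look unmoved in the final top picture. The arm touched nothing, with wrist force near zero.

**What did not go cleanly:** Just before the first release the arm rebounded and lifted the cell about 2.5 mm. I gripped it again where it lay, pressed it down with 14–21 N and released it under a light press. I saw no further lift.

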